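Close a vessel's fitting with a cam-arm coupling

ROBOT

A 6-joint arm with a two-finger parallel gripper is mounted at the origin on a cart in front of the work surface, level with it; the furniture and walls round the work are solid. World frame = base frame: x ahead of the robot, y to its left, z up, the work surface at z = 0. Lengths are in m, angles in degrees, forces in N, time in s.
With the tool pointing down it reaches from about 0.3 to 0.75 m from the base axis. Payload 8.5 kg.
Tool frame: the origin (TCP) lies at the very end of the fingers, on their centre line; the grasp point (between the pads) lies 19 mm behind it (hold_point_z is the distance from the TCP to the grasp point, in m); z points along the fingers, y is the direction in which the jaws open and shut (so a half turn about z gives the same grasp; the last joint's range is limited). The gripper opens to 85 mm and grips with 20 to 120 N. Pads are 22 mm wide; open, the fingers measure 114 mm over their backs; the gripper's body (76 mm by 85 mm) begins 54 mm behind the grasp point. The pads swing forward as they close: fully open they stand 13 mm farther back than shut.
Start: joints at [63.638, 21.807, 74.336, -0, 83.858, -12.336], TCP at [0.133, 0.534, 0.231] pointing down, gripper open.
Joint ranges: [-178.18, 178.18], [-50.72, 133.34], [12.68, 142.11], [-81.47, 261.47], [9.98, 163.14], [-165.26, 165.26]. Speed limits (degrees/s): [136.94, 136.94, 180, 180, 180, 180].

INTERFACE

Orientations are given as a 3x3 rotation matrix whose columns are the frame's x, y, z axes.
In Python, from rig import observe, get_image, close_job, hold_point_z gives the robot as it stands. The module is installed in compiled form; this text tells all that it offers.
- The arm moves only by the tool jog_arm, never from a script. Its arguments are lists of equal length, an entry for each row: "travel": the shift along the world's x, y, z in m, a list of three; "dr": the turn, a rotation vector about the world's x, y, z in rad, a list of three. In form: {"travel": [[x, y, z], ...], "dr": [[rx, ry, rz], ...]}. A call has 1 to 20 rows; each row shifts and turns the commanded pose from where the row before left it; what a row does not reach is not made up. A row lasts 1/12 s, in which the tool goes at most 41.7 mm and 7.16 degrees, less where a joint would pass 70% of its speed; a pose out of reach is approached as far as the arm can. A call with a gripper value outside its range is refused whole. "jaw" is the finger opening in m, from 0 to 0.0854, set as the call begins (left out, the last holds). The fingers move at their own pace and stop on an object; "newtons" is the grip in N (left out, the last holds). Time passes only in rows, so rows that do not move let the fingers close. It gives the time, the measured TCP pose, the force and the opening at its end, in the units of the state.
- observe(): the state, without advancing time (a new reading comes with each control period).
- get_image(name): name is "scene" or "top" or "wrist"; returns a dict with "color" (420x560x3 uint8, red, green, blue), "fovy" (degrees; the focal length in pixels is half the picture's height over the tangent of half this angle, whatever the lens; pixels are square), "cx", "cy" (the principal point, pixels), "R" (3x3) and "t" (3): a world point X has camera coordinates R X + t. Camera axes: x right, y down, z forward; pixel columns grow to the right and rows downward; lengths in m; the calibration is good to about 2 mm. A picture is of the moment at which its call begins. There is no depth.
- close_job(): hands the job in, once; it reports no verdict.
The state is a dict: "time_s": time; "q": joint angles; "qvel": joint speeds; "joint_efforts": joint torques, N m; "position": TCP position; "tool_rot": TCP orientation; "ft_force": force on the tool from outside, world axes, zero at the start; "wrist_torque": the same for the moment, N m; "grip_width": finger opening in m.
Only numpy, scipy, OpenCV 4.12 (cv2) and the standard library are available. Lean on these libraries where they do the work, as an engineer would, in place of code of your own. Each camera call takes 0.05 s, during which the arm holds its last target.

TASK

Take the loose cam-arm coupling by the round stub on its top, set it mouth down over the upright grooved fitting of the steel vessel and push it down against the stiff seal until it is fully home, with both cam arms still raised. Then swing its two cam arms down to their stops, one after the other, and let go. Be firm but gentle: never force the coupling hard against the fitting, and leave the bottles, tube and vials standing where they are.

Things in the scene. Friction and masses are not known exactly. Their poses are not given: they have to be found in the camera images.
- vessel: squat round steel vessel, 104 mm across, 41 mm high, fixed to the table; origin under its centre, z up. On it stands an upright round fitting: neck 32 mm in diameter up to z = 77.5 mm, groove 19 mm in diameter from 77.5 to 93, lip 32 mm in diameter from 93 to 104 with a 3 mm chamfer at its top edge.
- fitting_top (a point): centre of the top face of the fitting's lip, 104 mm above the vessel's underside, z up. Round: the coupling fits at any yaw. A black seal plug 21 mm in diameter stands 12 mm proud of it; a steady push of about 10 N slides it down flush, where it stops hard; it stays where it is pushed.
- coupling: loose aluminium coupling, 0.28 kg, mouth down on the table. Origin: centre of its open mouth, z up through its top. Skirt 46 mm in diameter, 47 high, bore 33.6 mm wide, 42 deep. Cam arms hinged at y = +25 and -25 mm, z = 28 mm, swinging in the y-z plane. Fully home its origin is 42 mm below fitting_top; resting on the unpushed seal it stands 12 mm higher.
- stub_top (a point): centre of the top face of the coupling's round grip stub, which is 26 mm in diameter and stands from 47 to 74 mm above the coupling's mouth
- cam_a (a joint): dark steel cam arm at the coupling's +y side: bar 5 mm thick, 11 wide, with a paddle 18 wide, 50 to 70 mm from the hinge, then a thin ring. rad: 0 = raised (outward, 25 degrees above level), 1.31 = down on its stop (50 degrees below level). Stiff: stays where left, needs about 5 N at the paddle. Its cam end passes under the fitting's lip; blocked if the coupling stands too high.
- cam_b (a joint): the same cam arm at the coupling's -y side, with the same values
- cam_a_pad (a point): middle of the paddle of cam arm a, 60 mm from its hinge, at mid thickness; moves with the arm. Once the arm is on its stop, pressing here with more than about 15 N strains the coupling and the fitting
- cam_b_pad (a point): middle of the paddle of cam arm b, 60 mm from its hinge, at mid thickness; moves with the arm. Once the arm is on its stop, pressing here with more than about 15 N strains the coupling and the fitting
- vial_1: small capped vial, 22 mm in diameter, 51 mm high, loose bystander; origin under its centre
- vial_2: small capped vial, 22 mm in diameter, 51 mm high, loose bystander; origin under its centre
- tube_50: upright capped tube, 34 mm in diameter, 110 mm high, loose bystander; origin under its centre
- reagent_bottle: small capped bottle, 49 mm in diameter, 94 mm high, loose bystander; origin under its centre
There are look-alikes about, which are no part of the job. There is more than one size of the vessel; the one meant has the size given above.

How it is judged:
By the outcome, as a careful person would: the job done as asked, in the order asked, and still so for the second after the job is handed in, with the robot touching nothing.
It also fails if it takes over 72 s, if anything falls off the work surface, if the arm or the gripper's body presses on something with over 40 N, if the wrist force passes 120 N, or if a joint passes its speed limit or range.

## Working session

There is one attempt and no reset: what is moved stays moved. The work goes in short steps, Python scripts to look and compute and a tool call to move; the robot and the scene stay as the last step left them, time stands still between calls to the robot, and variables do not carry over. Pictures are saved under pics/ and viewed, and the job is handed in when it is done.

Besides the shell and the picture viewer there is one more tool, called after ">>>" by a JSON object that holds its "fn" and its "kwargs", one argument or row to a line. jog_arm: Moves the arm, as the interface text tells. Its arguments: {"type":"object","properties":{"travel":{"type":"array"},"dr":{"type":"array"},"jaw":{"type":"number"},"newtons":{"type":"number"}},"required":["travel","dr"]}

```bash
mkdir -p pics
cat > h.py <<'E'
import numpy as np, cv2
from rig import observe, get_image, close_job, hold_point_z
def snap(n,f):
    im=get_image(n); cv2.imwrite('pics/'+f,cv2.cvtColor(im['color'],cv2.COLOR_RGB2BGR)); 
    np.savez('pics/'+f[:-4]+'.npz',**im); return im
def K(im):
    f=im['color'].shape[0]/2/np.tan(np.radians(im['fovy'])/2); return f
def ray(im,u,v):
    f=K(im);d=np.array([(u-im['cx'])/f,(v-im['cy'])/f,1]);R=np.array(im['R']);t=np.array(im['t'])
    return -R.T@t, R.T@d
def atz(im,u,v,z):
    c,d=ray(im,u,v);return c+d*(z-c[2])/d[2]
def proj(im,X):
    p=np.array(im['R'])@np.array(X)+im['t'];f=K(im);return p[:2]/p[2]*f+[im['cx'],im['cy']]
E
python3 - <<'E'
from h import *
for n in ['scene','top','wrist']:
    im=snap(n,n+'0.png'); print(n,im['fovy'],ray(im,280,210))
s=observe();print(s,hold_point_z)
E
```

```text
scene 57.203742230835786 (array([0.0316973 , 0.43442603, 0.45171055]), array([ 0.56767935, -0.69096518, -0.44767396]))
top 44.59788878171784 (array([ 0.30622842, -0.1414097 ,  1.25527696]), array([ 0.16972673, -0.00831437, -0.98546067]))
wrist 61.23149240535277 (array([0.07006182, 0.54915102, 0.37293136]), array([ 0.23591408, -0.05710452, -0.97025083]))
{'time_s': 0.15, 'q': array([ 6.36405465e+01,  2.18315382e+01,  7.43717914e+01,  2.82341865e-03,
        8.38566264e+01, -1.23331165e+01]), 'qvel': array([-0.03063287, -0.06869536, -0.23820677,  0.13659726,  0.10111181,
       -0.03379497]), 'joint_efforts': array([ 2.36800748e-03, -4.48625171e+01, -2.31342369e+01, -2.16483481e-04,
        3.87984066e-03,  4.34269964e-06]), 'position': array([0.133171  , 0.53341596, 0.23087667]), 'tool_rot': array([[-9.70183067e-01,  2.42372766e-01, -5.08516579e-04],
       [ 2.42373147e-01,  9.70182673e-01, -9.15874136e-04],
       [ 2.71371026e-04, -1.01181634e-03, -9.99999451e-01]]), 'ft_force': array([-0.74575014, -0.54448903,  0.11475838]), 'wrist_torque': array([-0.04313878, -0.01602273,  0.02053841]), 'grip_width': 0.08534250013767464} 0.0187
```

View pics/scene0.png

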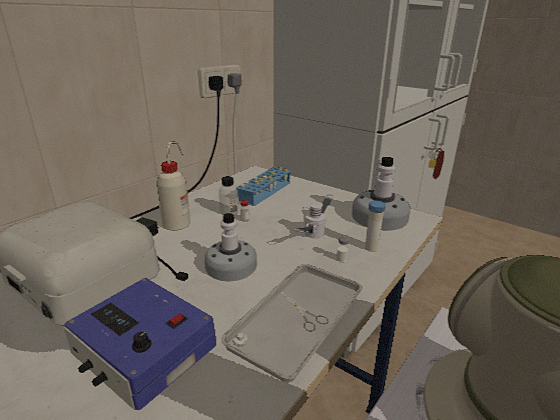

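View pics/top0.png

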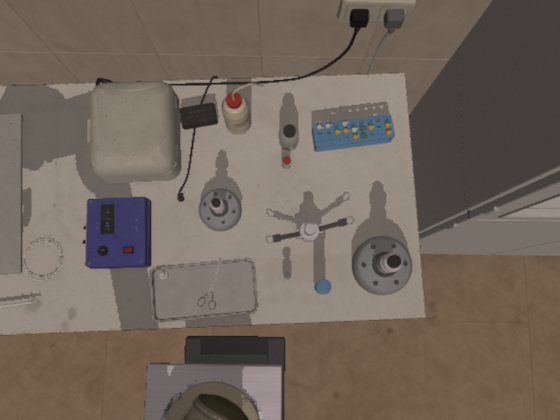

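View pics/wrist0.png

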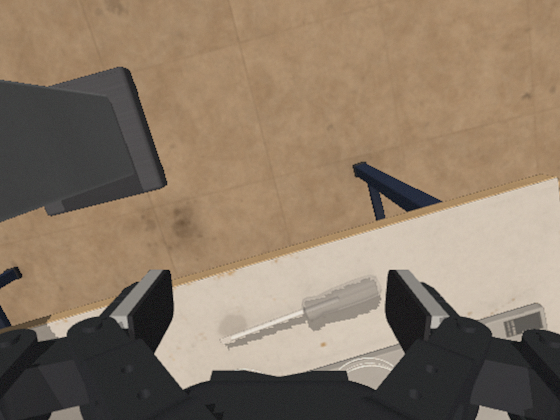

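Top view: candidates for the vessel are (219,209) and (382,265). The coupling is at (309,232), with its arms' tips at about (270,239) and (350,220). There is no second coupling in sight. Next I'll measure sizes and take close crops.

Run:
```python
from h import *
im=dict(np.load('pics/top0.npz'))
print('f',K(im))
for a,b in [((199,212),(241,209)),((353,266),(412,264))]:
    p,q=atz(im,*a,0.035),atz(im,*b,0.035);print(p,q,np.linalg.norm(p-q))
print('coupling',atz(im,309,231,0.074))
for p in [(270,239),(350,220)]: print(atz(im,*p,0.06))
print('bystanders tube',atz(im,323,287,.11),'vial',atz(im,287,255,.051),atz(im,286,160,.051))
c=im['color'][:,:,::-1]
def crop(u,v,r=50): return cv2.resize(c[v-r:v+r,u-r:u+r],(390,390),interpolation=cv2.INTER_CUBIC)
cv2.imwrite('pics/crop_top.png',np.hstack([crop(219,209),crop(309,232)]))
s=dict(np.load('pics/scene0.npz'));c=s['color'][:,:,::-1]
cv2.imwrite('pics/crop_sc.png',np.hstack([crop(230,245),crop(318,215)]))
```

```text
f 512.0597798617248
[0.50812568 0.0435436  0.035     ] [ 0.51721952 -0.05742777  0.035     ] 0.10138004927715091
[ 0.38426157 -0.32740234  0.035     ] [ 0.39124708 -0.46832767  0.035     ] 0.14109835160286777
coupling [ 0.46127949 -0.21960089  0.074     ]
[ 0.44267432 -0.12910268  0.06      ]
[ 0.49095972 -0.31740602  0.06      ]
bystanders tube [ 0.33204834 -0.24899346  0.11      ] vial [ 0.40655043 -0.16968381  0.051     ] [ 0.63701897 -0.16423746  0.051     ]
```

View pics/crop_top.png

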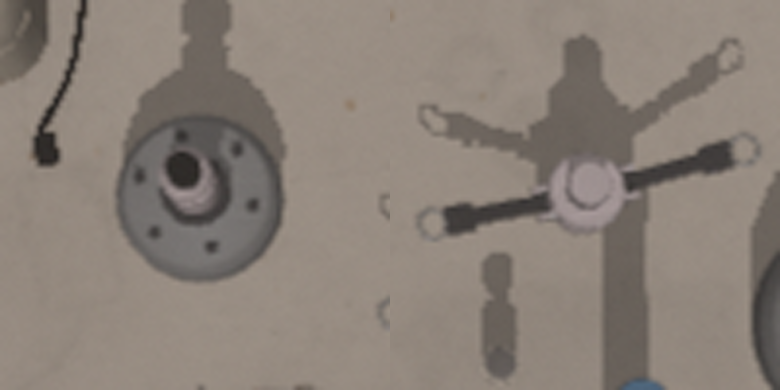

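View pics/crop_sc.png

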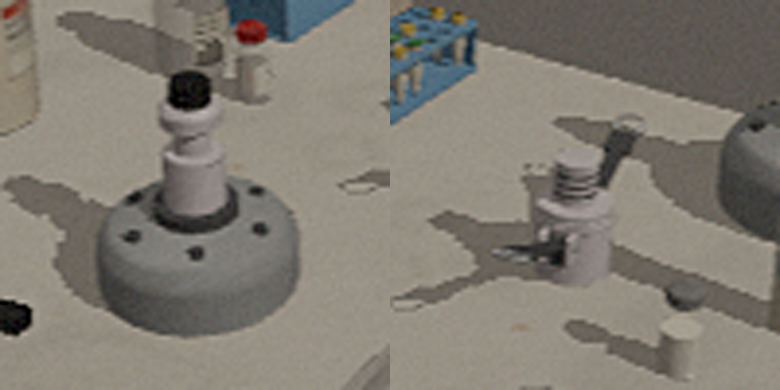

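Vessel at top pixel (219,209) measures about 102–104 mm, so it is the one meant. The one at (382,265) is 141 mm, the look-alike. The coupling at (309,232) is the only one, with its arms on a line yawed about 14° from y. I'll move over it to see it with the wrist camera, jaws perpendicular to the arms.

>>> {"fn": "jog_arm", "kwargs": {
  "travel": [
    [0.017,-0.024,0],
    [0.017,-0.024,0],
    [0.017,-0.024,0],
    [0.017,-0.024,0],
    [0.017,-0.024,0],
    [0.017,-0.024,0],
    [0.017,-0.024,0],
    [0.017,-0.024,0],
    [0.017,-0.024,0],
    [0.017,-0.024,0],
    [0.012,-0.036,0],
    [0.012,-0.036,0],
    [0.012,-0.036,0],
    [0.012,-0.036,0],
    [0.012,-0.036,0],
    [0.012,-0.036,0],
    [0.012,-0.036,0],
    [0.012,-0.036,0],
    [0.012,-0.036,0],
    [0.012,-0.036,0]
  ],
  "dr": [
    [0,0,-0.05],
    [0,0,-0.05],
    [0,0,-0.05],
    [0,0,-0.05],
    [0,0,-0.05],
    [0,0,-0.05],
    [0,0,-0.05],
    [0,0,-0.05],
    [0,0,-0.05],
    [0,0,-0.05],
    [0,0,-0.058],
    [0,0,-0.058],
    [0,0,-0.058],
    [0,0,-0.058],
    [0,0,-0.058],
    [0,0,-0.058],
    [0,0,-0.058],
    [0,0,-0.058],
    [0,0,-0.058],
    [0,0,-0.058]
  ]
}}

```text
time_s: 1.82
position: [0.4233, -0.0684, 0.2313]
tool_rot: [[-0.24, 0.971, -0.0], [0.971, 0.24, 0.0], [0.0, 0.0, -1.0]]
ft_force: [0.4, 0.1, 0.5]
grip_width: 0.0852
```

>>> {"fn": "jog_arm", "kwargs": {
  "travel": [
    [0.008,-0.03,0],
    [0.008,-0.03,0],
    [0.008,-0.03,0],
    [0.008,-0.03,0],
    [0.006,-0.03,0],
    [0,0,0],
    [0,0,0]
  ],
  "dr": [
    [0,0,0],
    [0,0,0],
    [0,0,0],
    [0,0,0],
    [0,0,0],
    [0,0,0],
    [0,0,0]
  ]
}}

```text
time_s: 2.4
position: [0.4611, -0.2174, 0.2306]
tool_rot: [[-0.242, 0.97, -0.001], [0.97, 0.242, 0.001], [0.001, -0.001, -1.0]]
ft_force: [-0.1, 0.0, -0.4]
grip_width: 0.0853
```

Run:
```python
from h import *
np.set_printoptions(precision=4,suppress=True)
im=snap('wrist','w1.png'); snap('scene','s1.png')
s=observe();print(s['time_s'],s['position'],s['tool_rot'],s['ft_force'],s['q'])
```

```text
2.5 [ 0.461  -0.2157  0.2311] [[-0.2437  0.9698 -0.0006]
 [ 0.9698  0.2437  0.0007]
 [ 0.0009 -0.0004 -1.    ]] [ 0.0348  0.8572 -0.7345] [-38.429   17.7178  80.6767   0.011   81.6585 -52.5379]
```

View pics/w1.png

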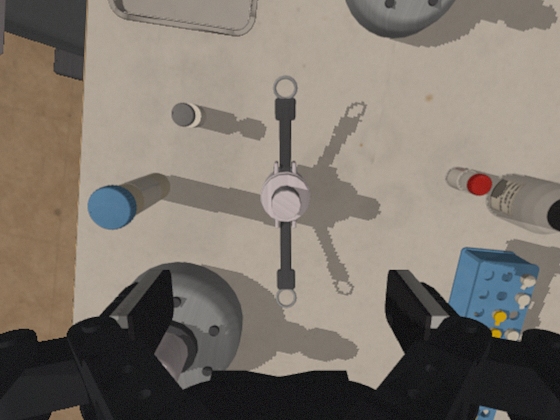

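The wrist view shows the coupling's stub top at about (287,206), with its arms vertical in the image (paddles at (285,108) and (286,280)), so the yaw is aligned. The vial is at (185,115) and the tube cap at (112,207).

Run:
```python
from h import *
np.set_printoptions(precision=4,suppress=True)
for n in ['w1','s1']:
    im=dict(np.load(f'pics/{n}.npz'));c=im['color'][:,:,::-1]
    u,v=(287,190) if n=='w1' else (318,210)
    r=40 if n=='w1' else 30
    cv2.imwrite(f'pics/c_{n}.png',cv2.resize(c[v-r:v+r,u-r:u+r],(600,600),interpolation=cv2.INTER_CUBIC))
w=dict(np.load('pics/w1.npz'))
print(atz(w,287,206,.074), 'pads',atz(w,285.5,108,.054),atz(w,286.5,280,.054))
print('base->',proj(w,[.461,-.2196,.074]),proj(w,[.461,-.2196,.047]))
print('vial',atz(w,185,115,.051),'tube',atz(w,112,207,.11),'vial2',atz(w,480,184,.051))
```

```text
[ 0.4695 -0.2214  0.074 ] pads [ 0.4485 -0.1423  0.054 ] [ 0.4889 -0.298   0.054 ]
base-> [277.9605 201.7512] [278.0695 195.417 ]
vial [ 0.3648 -0.169   0.051 ] tube [ 0.3375 -0.2462  0.11  ] vial2 [ 0.6378 -0.1638  0.051 ]
```

View pics/c_w1.png

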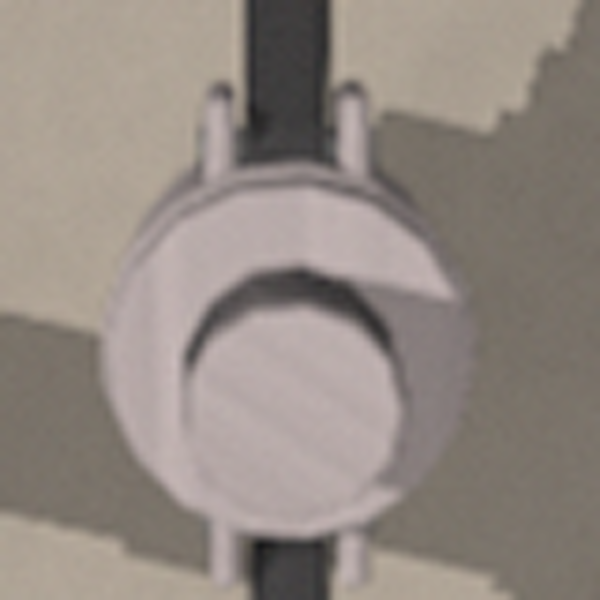

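View pics/c_s1.png

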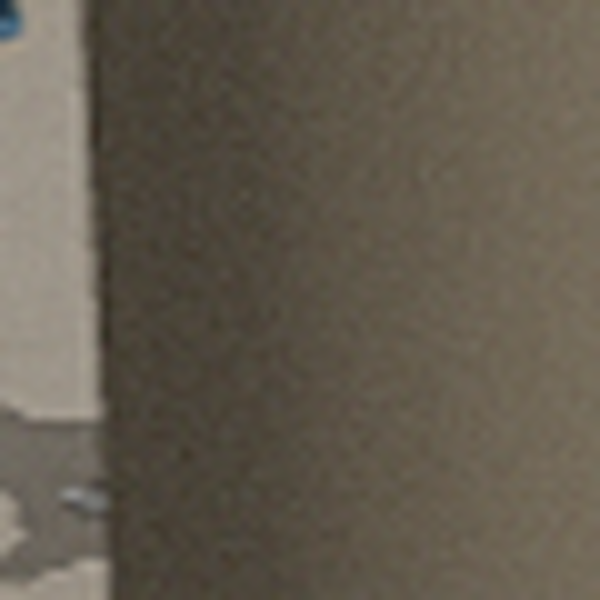

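Run:
```python
from h import *
np.set_printoptions(precision=4,suppress=True)
w=dict(np.load('pics/w1.npz'));t=dict(np.load('pics/top0.npz'));s=dict(np.load('pics/scene0.npz'))
print('w stub',atz(w,286.5,205.1,.074),'w skirt',atz(w,285.3,197,.047))
print('t stub',atz(t,310.3,228.9,.074),'skirt',atz(t,309-50+586/3.9,182+195/3.9,.047))
# scene crop: stub top centre at crop2 (578,163)
print('s stub',atz(s,268+(578-390)/3.9,165+160/3.9,.074))
def tri(obs):
    A=np.zeros((3,3));b=np.zeros(3)
    for im,u,v in obs:
        c,d=ray(im,u,v);d/=np.linalg.norm(d);P=np.eye(3)-np.outer(d,d);A+=P;b+=P@c
    X=np.linalg.solve(A,b);return X,[proj(im,X)-[u,v] for im,u,v in obs]
print(tri([(w,286.5,205.1),(t,310.3,228.9),(s,268+(578-390)/3.9,165+160/3.9)]))
for X in ([.468,-.221,.074],[.512,-.007,.041]): print(proj(s,X),proj(t,X))
# vessel
print('ves', atz(t,219,209,.035), 'seal top t',atz(t,219-50+183/3.9,209-50+168/3.9,.116),'s',atz(s,180+189/3.9,195+82/3.9,.116))
```

```text
w stub [ 0.4689 -0.2207  0.074 ] w skirt [ 0.4679 -0.2194  0.047 ]
t stub [ 0.4663 -0.2226  0.074 ] skirt [ 0.4664 -0.4607  0.047 ]
s stub [ 0.4617 -0.2167  0.074 ]
(array([ 0.4674, -0.2227,  0.0699]), [array([-2.2661,  0.6967]), array([-0.075 , -0.2575]), array([-0.6575,  0.0466])])
[314.9941 204.6054] [309.6174 228.1464]
[233.5762 249.1246] [219.7754 210.3537]
ves [ 0.5163 -0.0044  0.035 ] seal top t [ 0.5181 -0.0059  0.116 ] s [ 0.5149 -0.0011  0.116 ]
```

Wrist estimate of the stub is (0.4687,-0.2205), against (0.466,-0.2226) from the top camera. They agree within about 3 mm. I'll aim at (0.468,-0.221), go down part way with the jaws narrowed, and check.

>>> {"fn": "jog_arm", "kwargs": {
  "travel": [
    [0.0035,-0.0025,-0.005],
    [0.0035,-0.0025,-0.015],
    [0,0,-0.02],
    [0,0,-0.02],
    [0,0,-0.02],
    [0,0,-0.02],
    [0,0,-0.02],
    [0,0,-0.015],
    [0,0,-0.01],
    [0,0,0],
    [0,0,0]
  ],
  "dr": [
    [0,0,0],
    [0,0,0],
    [0,0,0],
    [0,0,0],
    [0,0,0],
    [0,0,0],
    [0,0,0],
    [0,0,0],
    [0,0,0],
    [0,0,0],
    [0,0,0]
  ],
  "jaw": 0.05,
  "newtons": 60
}}

```text
time_s: 3.42
position: [0.4684, -0.2207, 0.0863]
tool_rot: [[-0.244, 0.97, -0.0], [0.97, 0.244, 0.0], [0.0, -0.0, -1.0]]
ft_force: [-0.0, -0.6, -0.3]
grip_width: 0.05
```

Run:
```python
from h import *
np.set_printoptions(precision=4,suppress=True)
im=snap('wrist','w2.png'); 
s=observe();print(s['time_s'],s['position'],s['ft_force'],s['grip_width'])
for x in ([.468,-.221,.074],[.468,-.221,.047]):print(proj(im,x))
```

```text
3.4667 [ 0.4686 -0.2211  0.0868] [-0.5046  0.1877 -0.7616] 0.049692796665641956
[277.3084 265.4203]
[277.5661 245.8066]
```

View pics/w2.png

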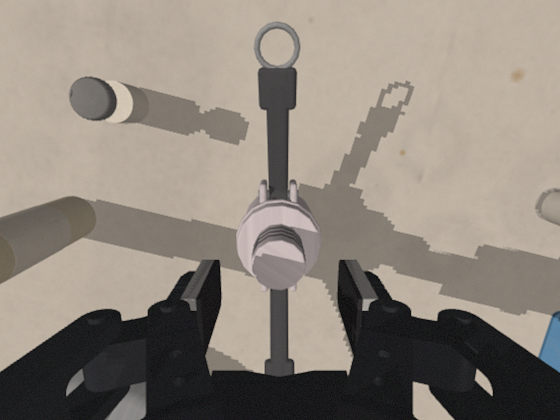

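The stub is centred between the fingers (279,263) and matches the prediction. Continue down.

>>> {"fn": "jog_arm", "kwargs": {
  "travel": [
    [0,0,-0.008],
    [0,0,-0.008],
    [0,0,-0.008],
    [0,0,-0.005],
    [0,0,-0.003],
    [0,0,0]
  ],
  "dr": [
    [0,0,0],
    [0,0,0],
    [0,0,0],
    [0,0,0],
    [0,0,0],
    [0,0,0]
  ]
}}

```text
time_s: 3.97
position: [0.468, -0.2212, 0.0535]
tool_rot: [[-0.243, 0.97, -0.001], [0.97, 0.243, 0.001], [0.001, -0.001, -1.0]]
ft_force: [-0.1, 0.8, 0.1]
grip_width: 0.05
```

Run:
```python
from h import *
np.set_printoptions(precision=4,suppress=True)
im=snap('wrist','w3.png'); 
s=observe();print(s['time_s'],s['position'],s['ft_force'],s['grip_width'])
for x in ([.468,-.221,.074],[.468,-.221,.047]):print(proj(im,x))
```

```text
4.0167 [ 0.4682 -0.2214  0.054 ] [0.706  0.5949 0.3334] 0.0502877458297473
[278.0869 298.4398]
[278.2996 269.6106]
```

View pics/w3.png

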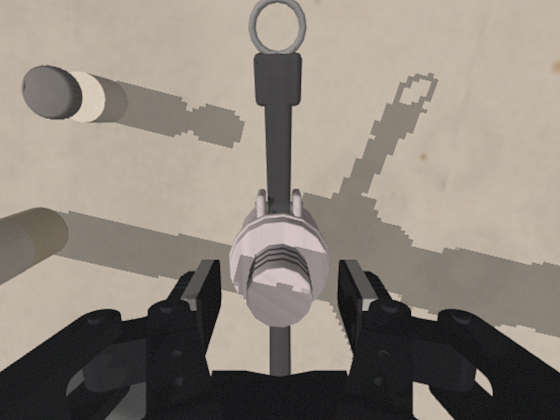

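The stub top is at (280,297), against a prediction of (278,298). Close the jaws.

>>> {"fn": "jog_arm", "kwargs": {
  "travel": [
    [0,0,0],
    [0,0,0],
    [0,0,0],
    [0,0,0],
    [0,0,0],
    [0,0,0]
  ],
  "dr": [
    [0,0,0],
    [0,0,0],
    [0,0,0],
    [0,0,0],
    [0,0,0],
    [0,0,0]
  ],
  "jaw": 0.01,
  "newtons": 60
}}

```text
time_s: 4.52
position: [0.4684, -0.2216, 0.0548]
tool_rot: [[-0.244, 0.97, 0.001], [0.97, 0.244, -0.001], [-0.001, 0.0, -1.0]]
ft_force: [-1.6, 0.2, 4.8]
grip_width: 0.0239
```

Run:
```python
from h import *
np.set_printoptions(precision=4,suppress=True)
im=snap('wrist','w4.png'); 
s=observe();print(s['time_s'],s['position'],s['ft_force'],s['grip_width'])
```

```text
4.5667 [ 0.4684 -0.2216  0.0548] [-2.0262 -0.2319  5.7521] 0.023708105394345494
```

View pics/w4.png

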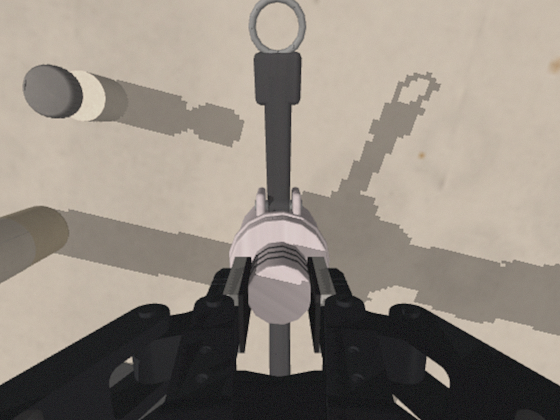

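Grasped (width 23.7 mm, at the stub's grooves). Lift and move to a spot from which the wrist camera can see the fitting past the coupling.

>>> {"fn": "jog_arm", "kwargs": {
  "travel": [
    [0,0,0.005],
    [0,0,0.01],
    [0,0,0.02],
    [0,0,0.025],
    [0,0,0.025],
    [0,0,0.025],
    [0,0,0.025],
    [0,0,0.025],
    [0,0,0.02],
    [0,0,0.015],
    [0.003,0.02,0],
    [0.003,0.025,0],
    [0.003,0.025,0],
    [0.002,0.02,0],
    [0.001,0.01,0],
    [0,0,0],
    [0,0,0],
    [0,0,0]
  ],
  "dr": [
    [0,0,0],
    [0,0,0],
    [0,0,0],
    [0,0,0],
    [0,0,0],
    [0,0,0],
    [0,0,0],
    [0,0,0],
    [0,0,0],
    [0,0,0],
    [0,0,0],
    [0,0,0],
    [0,0,0],
    [0,0,0],
    [0,0,0],
    [0,0,0],
    [0,0,0],
    [0,0,0]
  ]
}}

```text
time_s: 6.07
position: [0.4803, -0.1223, 0.2492]
tool_rot: [[-0.243, 0.97, -0.0], [0.97, 0.243, -0.0], [-0.0, -0.0, -1.0]]
ft_force: [-0.2, -0.0, -3.7]
grip_width: 0.0235
```

Run:
```python
from h import *
np.set_printoptions(precision=4,suppress=True)
im=snap('wrist','w5.png'); snap('scene','s5.png');snap('top','t5.png')
s=observe();print(s['time_s'],s['position'],s['ft_force'],s['grip_width'])
```

```text
6.2167 [ 0.4803 -0.1223  0.2492] [-0.2762  0.0589 -3.4941] 0.023774118643917017
```

View pics/w5.png

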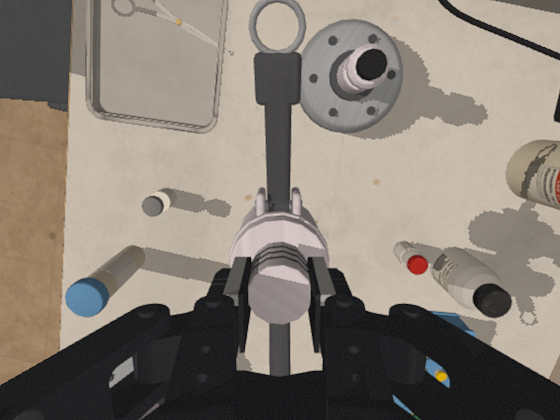

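View pics/s5.png

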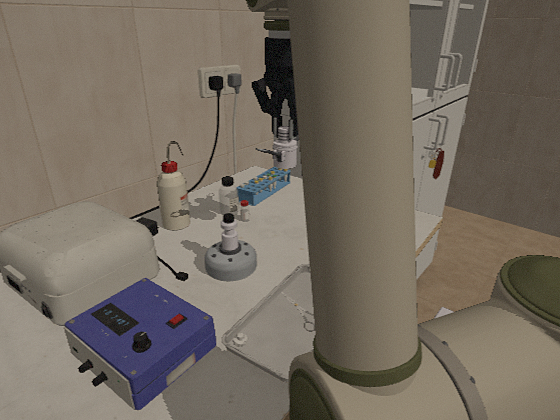

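The coupling hangs straight in the gripper. The vessel is at (351,76) and its black seal top at (371,65).

```bash
cat >> h.py <<'E'
def ell(im,u,v,r,th,dark=True):
    g=cv2.cvtColor(im['color'],cv2.COLOR_RGB2GRAY);m=np.zeros_like(g);a=g[v-r:v+r,u-r:u+r]
    b=((a<th) if dark else (a>th)).astype(np.uint8)
    n,l,st,c=cv2.connectedComponentsWithStats(b);i=l[r,r];
    return st[i],c[i]+[u-r,v-r]
def crop(im,u,v,r,f):
    c=cv2.cvtColor(im['color'],cv2.COLOR_RGB2BGR);v0=max(v-r,0);u0=max(u-r,0)
    cv2.imwrite('pics/'+f,cv2.resize(c[v0:v+r,u0:u+r],(600,600),interpolation=cv2.INTER_CUBIC))
E
python3 - <<'E'
from h import *
np.set_printoptions(precision=4,suppress=True)
w=dict(np.load('pics/w5.npz'));t=dict(np.load('pics/top0.npz'));s=dict(np.load('pics/scene0.npz'))
for im,u,v,r in((w,371,65,30),(t,216,203,15),(s,229,218,12)): print(ell(im,u,v,r,45))
crop(w,365,70,40,'cw5.png');crop(t,219,207,25,'ct5.png')
for X in([.518,-.005,.116],[.518,-.005,.041],[.518,-.005,.104]):print(proj(w,X))
E
```

```text
(array([ 15,  14,  31,  31, 703], dtype=int32), array([371.0811,  64.2006]))
(array([  0,   0,  30,  30, 869], dtype=int32), array([215.4948, 202.5293]))
(array([ 6,  7, 11, 10, 87], dtype=int32), array([228.2529, 217.8276]))
[368.911   64.0331]
[349.1055  76.5248]
[365.0205  66.4869]
```

View pics/cw5.png

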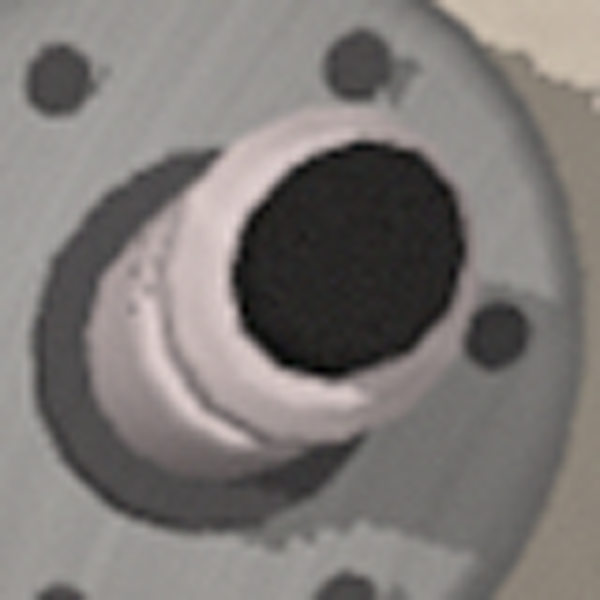

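View pics/ct5.png

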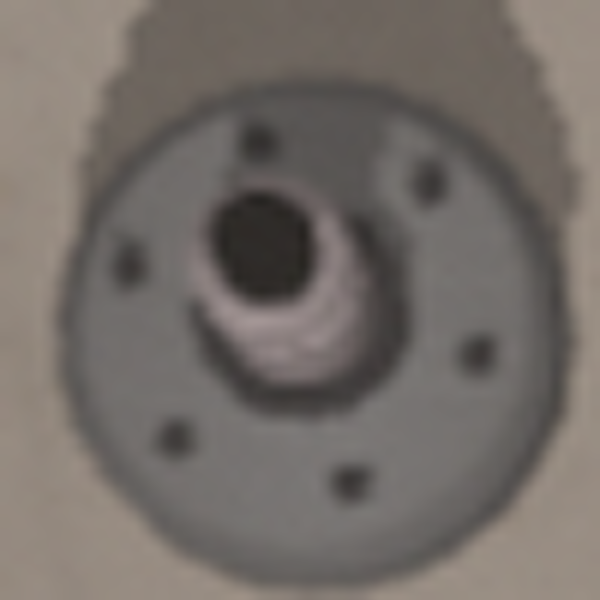

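```bash
cat >> h.py <<'E'
def mask(im,u,v,r,th):
    g=cv2.cvtColor(im['color'],cv2.COLOR_RGB2GRAY);v0,u0=max(v-r,0),u-r
    a=cv2.resize(g[v0:v+r,u0:u+r],None,fx=8,fy=8,interpolation=cv2.INTER_CUBIC)
    b=(a<th).astype(np.uint8);n,l,st,c=cv2.connectedComponentsWithStats(b);i=l[(v-v0)*8,r*8]
    return (c[i]-3.5)/8+[u0,v0], st[i][4]/64
def cyl(im,x,y,z0,z1,rad):
    a=np.linspace(0,2*np.pi,72);P=[proj(im,[x+rad*np.cos(q),y+rad*np.sin(q),z]) for q in a for z in(z0,z1)]
    h=cv2.convexHull(np.array(P,np.float32));m=cv2.moments(h);return np.array([m['m10'],m['m01']])/m['m00'],m['m00']
def fit(im,c,g,z0,z1,rad):
    from scipy.optimize import least_squares
    return least_squares(lambda p:cyl(im,p[0],p[1],z0,z1,rad)[0]-c,g,diff_step=1e-3).x
E
python3 - <<'E'
from h import *
np.set_printoptions(precision=4,suppress=True)
w=dict(np.load('pics/w5.npz'));t=dict(np.load('pics/top0.npz'));s=dict(np.load('pics/scene0.npz'))
for im,u,v,r,th in((w,371,65,30,70),(t,216,203,12,75),(s,229,218,12,70)):
    c,A=mask(im,u,v,r,th);p=fit(im,c,[.518,-.005],.104,.116,.0105);print(c,A,p,cyl(im,*p,.104,.116,.0105)[1])
E
```

```text
[371.1604  64.2427] 732.09375 [ 0.5206 -0.0039] 829.1965434393496
[215.4828 201.9359] 64.796875 [ 0.5195 -0.0043] 76.6261815438047
[228.1154 217.7552] 97.3125 [ 0.5189 -0.0037] 107.4445484126918
```

Run:
```python
from h import *
np.set_printoptions(precision=4,suppress=True)
w=dict(np.load('pics/w4.npz'))
crop(w,279,290,50,'cw4.png')
x,y=.4684,-.2216
for dy in (-.0015,0,.0015):
    d=np.array([-.243,.97,0])*dy
    c=np.array([x,y,.074])+d
    e=np.array([-.243,.97,0])*.013
    print(dy,proj(w,c-e),proj(w,c+e), 'skirt far',proj(w,np.array([x,y,.047])+d+e/13*23))
```

```text
-0.0015 [278.0234 330.8557] [277.9792 269.5865] skirt far [278.1196 223.6316]
0 [278.021  327.4831] [277.9766 265.8605] skirt far [278.1177 220.3516]
0.0015 [278.0186 324.0915] [277.9739 262.1123] skirt far [278.1158 217.055 ]
```

View pics/cw4.png

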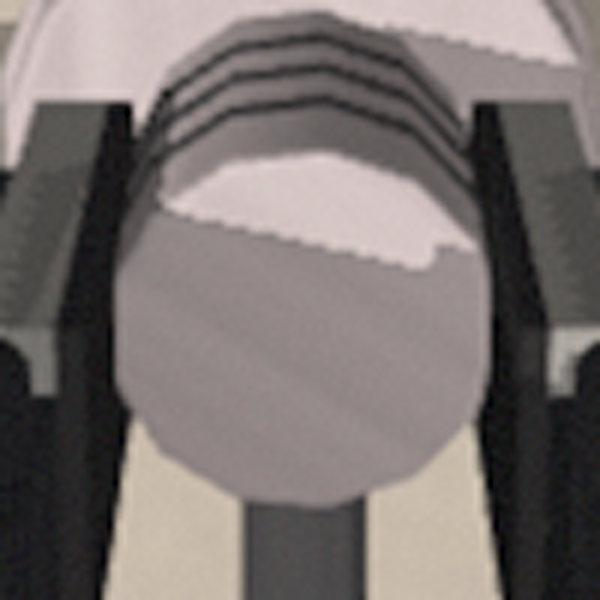

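All three cameras agree on the fitting axis at (0.520,-0.004). The coupling's axis lies about 0.9 mm along its +y from the TCP, so the TCP target is (0.5205,-0.005).

>>> {"fn": "jog_arm", "kwargs": {
  "travel": [
    [0.005,0.015,0],
    [0.007,0.02,0],
    [0.008,0.024,0],
    [0.008,0.024,0],
    [0.007,0.02,0],
    [0.0052,0.0143,0],
    [0,0,-0.015],
    [0,0,-0.02],
    [0,0,-0.02],
    [0,0,-0.01],
    [0,0,-0.005],
    [0,0,0],
    [0,0,0]
  ],
  "dr": [
    [0,0,0],
    [0,0,0],
    [0,0,0],
    [0,0,0],
    [0,0,0],
    [0,0,0],
    [0,0,0],
    [0,0,0],
    [0,0,0],
    [0,0,0],
    [0,0,0],
    [0,0,0],
    [0,0,0]
  ]
}}

```text
time_s: 7.3
position: [0.5209, -0.0045, 0.1798]
tool_rot: [[-0.243, 0.97, 0.001], [0.97, 0.243, -0.0], [-0.0, 0.001, -1.0]]
ft_force: [-0.4, 0.2, -3.7]
grip_width: 0.0238
```

Run:
```python
from h import *
np.set_printoptions(precision=4,suppress=True)
im=snap('wrist','w6.png'); sc=snap('scene','s6.png');tt=snap('top','t6.png')
s=observe();print(s['time_s'],s['position'],s['ft_force'],s['grip_width'],s['q'])
crop(sc,228,215,60,'cs6.png')
```

```text
7.45 [ 0.5209 -0.0043  0.1802] [ 0.4886  1.0161 -3.6163] 0.024104196378748412 [-13.5108  21.4214  83.9713   0.0011  74.5098 -27.5969]
```

View pics/cs6.png

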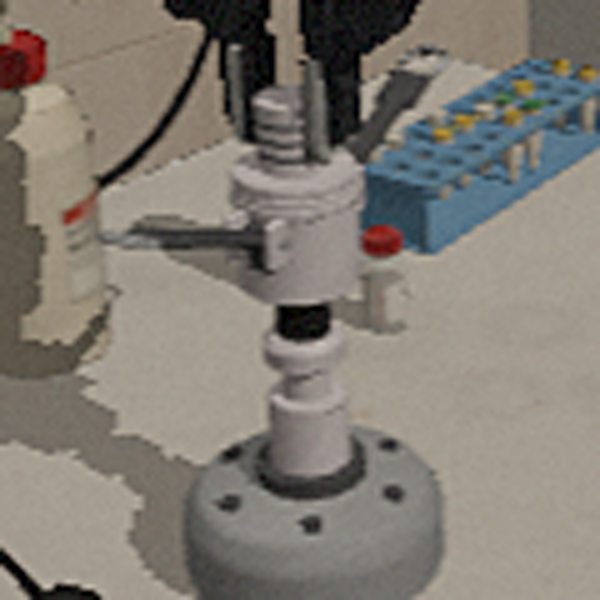

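View pics/w6.png

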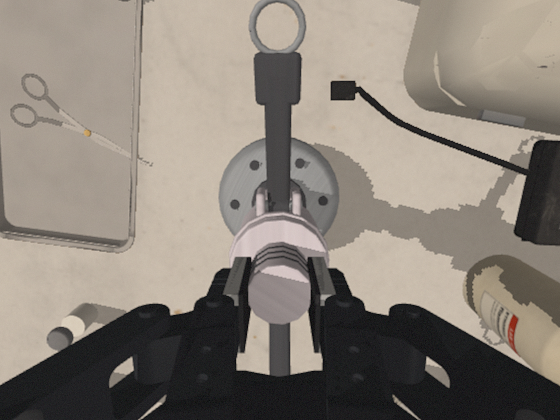

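The scene crop shows the mouth just above the seal, aligned to within about 1 mm. I'll nudge by (-0.6,-0.7) mm and go down over the lip slowly.

>>> {"fn": "jog_arm", "kwargs": {
  "travel": [
    [-0.0006,-0.0007,-0.004],
    [0,0,-0.004],
    [0,0,-0.004],
    [0,0,-0.004],
    [0,0,-0.003],
    [0,0,-0.002],
    [0,0,0]
  ],
  "dr": [
    [0,0,0],
    [0,0,0],
    [0,0,0],
    [0,0,0],
    [0,0,0],
    [0,0,0],
    [0,0,0]
  ]
}}

```text
time_s: 8.03
position: [0.5197, -0.0048, 0.1578]
tool_rot: [[-0.244, 0.97, -0.001], [0.97, 0.244, 0.0], [0.0, -0.001, -1.0]]
ft_force: [-0.8, -0.3, -3.8]
grip_width: 0.0237
```

>>> {"fn": "jog_arm", "kwargs": {
  "travel": [
    [0,0,-0.002],
    [0,0,-0.002],
    [0,0,-0.002],
    [0,0,0]
  ],
  "dr": [
    [0,0,0],
    [0,0,0],
    [0,0,0],
    [0,0,0]
  ]
}}

```text
time_s: 8.37
position: [0.5199, -0.0047, 0.152]
tool_rot: [[-0.244, 0.97, 0.0], [0.97, 0.244, 0.0], [0.0, 0.0, -1.0]]
ft_force: [0.5, 0.8, -3.8]
grip_width: 0.0238
```

The mouth is over the lip with no contact force. Continue to just above the seal.

>>> {"fn": "jog_arm", "kwargs": {
  "travel": [
    [0,0,-0.003],
    [0,0,-0.004],
    [0,0,-0.004],
    [0,0,-0.004],
    [0,0,-0.003],
    [0,0,-0.001],
    [0,0,0]
  ],
  "dr": [
    [0,0,0],
    [0,0,0],
    [0,0,0],
    [0,0,0],
    [0,0,0],
    [0,0,0],
    [0,0,0]
  ]
}}

```text
time_s: 8.95
position: [0.5199, -0.0048, 0.133]
tool_rot: [[-0.243, 0.97, -0.0], [0.97, 0.243, 0.0], [0.0, -0.0, -1.0]]
ft_force: [1.0, -0.2, -4.1]
grip_width: 0.0239
```

Run:
```python
from h import *
np.set_printoptions(precision=4,suppress=True)
sc=snap('scene','s7.png');im=snap('wrist','w7.png')
s=observe();print(s['time_s'],s['position'],s['ft_force'],s['wrist_torque'],s['grip_width'])
crop(sc,228,225,50,'cs7.png')
```

```text
9.05 [ 0.5199 -0.0048  0.1333] [ 0.2378  0.6434 -3.7009] [ 0.1007 -0.1024  0.0101] 0.02381667242081082
```

View pics/cs7.png

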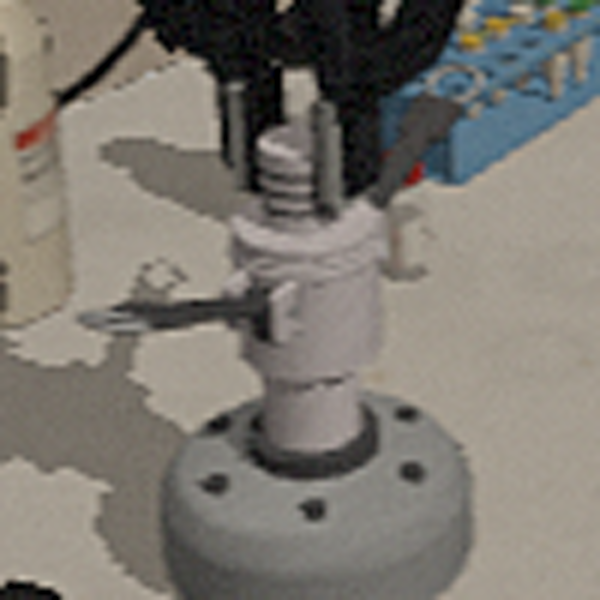

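The coupling is over the fitting and free of force. Now the seal push, in 1 mm rows with the force watched.

>>> {"fn": "jog_arm", "kwargs": {
  "travel": [
    [0,0,-0.001],
    [0,0,-0.001],
    [0,0,-0.001],
    [0,0,-0.001],
    [0,0,-0.001],
    [0,0,-0.001],
    [0,0,-0.001],
    [0,0,-0.001]
  ],
  "dr": [
    [0,0,0],
    [0,0,0],
    [0,0,0],
    [0,0,0],
    [0,0,0],
    [0,0,0],
    [0,0,0],
    [0,0,0]
  ]
}}

```text
time_s: 9.72
position: [0.5201, -0.0048, 0.1263]
tool_rot: [[-0.244, 0.97, 0.001], [0.97, 0.244, -0.0], [-0.001, 0.001, -1.0]]
ft_force: [-2.7, 0.1, 7.2]
grip_width: 0.0238
```

>>> {"fn": "jog_arm", "kwargs": {
  "travel": [
    [0,0,-0.001],
    [0,0,-0.001],
    [0,0,-0.001],
    [0,0,-0.001]
  ],
  "dr": [
    [0,0,0],
    [0,0,0],
    [0,0,0],
    [0,0,0]
  ]
}}

```text
time_s: 10.05
position: [0.5201, -0.0049, 0.1224]
tool_rot: [[-0.244, 0.97, 0.001], [0.97, 0.244, -0.0], [-0.001, 0.001, -1.0]]
ft_force: [-3.6, 0.6, 7.7]
grip_width: 0.0239
```

>>> {"fn": "jog_arm", "kwargs": {
  "travel": [
    [0,0,-0.001],
    [0,0,-0.001],
    [0,0,-0.001],
    [0,0,-0.0005]
  ],
  "dr": [
    [0,0,0],
    [0,0,0],
    [0,0,0],
    [0,0,0]
  ]
}}

```text
time_s: 10.38
position: [0.5201, -0.0048, 0.1188]
tool_rot: [[-0.244, 0.97, 0.001], [0.97, 0.244, -0.0], [-0.001, 0.001, -1.0]]
ft_force: [-3.5, 1.3, 8.0]
grip_width: 0.0238
```

>>> {"fn": "jog_arm", "kwargs": {
  "travel": [
    [0,0,-0.0005],
    [0,0,-0.0005],
    [0,0,0]
  ],
  "dr": [
    [0,0,0],
    [0,0,0],
    [0,0,0]
  ]
}}

```text
time_s: 10.63
position: [0.5201, -0.0049, 0.1178]
tool_rot: [[-0.244, 0.97, 0.001], [0.97, 0.244, -0.0], [-0.001, 0.001, -1.0]]
ft_force: [-1.9, 1.2, 6.4]
grip_width: 0.0239
```

>>> {"fn": "jog_arm", "kwargs": {
  "travel": [
    [0,0,-0.0005],
    [0,0,-0.0005],
    [0,0,0]
  ],
  "dr": [
    [0,0,0],
    [0,0,0],
    [0,0,0]
  ]
}}

```text
time_s: 10.88
position: [0.5201, -0.0049, 0.1168]
tool_rot: [[-0.244, 0.97, 0.001], [0.97, 0.244, -0.0], [-0.001, 0.001, -1.0]]
ft_force: [-1.8, 1.0, 7.9]
grip_width: 0.0237
```

>>> {"fn": "jog_arm", "kwargs": {
  "travel": [
    [0,0,-0.0005],
    [0,0,0]
  ],
  "dr": [
    [0,0,0],
    [0,0,0]
  ]
}}

```text
time_s: 11.05
position: [0.5201, -0.0049, 0.1168]
tool_rot: [[-0.244, 0.97, 0.002], [0.97, 0.244, -0.001], [-0.001, 0.001, -1.0]]
ft_force: [-3.9, 1.8, 11.5]
grip_width: 0.0238
```

>>> {"fn": "jog_arm", "kwargs": {
  "travel": [
    [0,0,-0.0005],
    [0,0,0]
  ],
  "dr": [
    [0,0,0],
    [0,0,0]
  ]
}}

```text
time_s: 11.22
position: [0.5201, -0.0048, 0.1168]
tool_rot: [[-0.244, 0.97, 0.002], [0.97, 0.244, -0.001], [-0.001, 0.002, -1.0]]
ft_force: [-4.9, 1.2, 16.3]
grip_width: 0.0235
```

Run:
```python
from h import *
np.set_printoptions(precision=4,suppress=True)
sc=snap('scene','s8.png');im=snap('wrist','w8.png')
s=observe();print(s['time_s'],s['position'],s['ft_force'],s['wrist_torque'],s['grip_width'])
crop(sc,228,225,50,'cs8.png')
```

```text
11.3167 [ 0.5201 -0.0048  0.1167] [-4.8977  1.7719 15.8653] [0.3191 0.8706 0.0381] 0.023711932151243335
```

View pics/cs8.png

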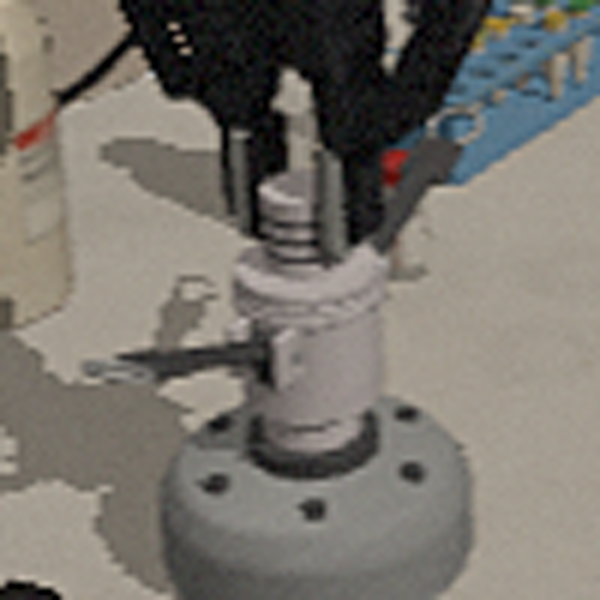

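View pics/w8.png

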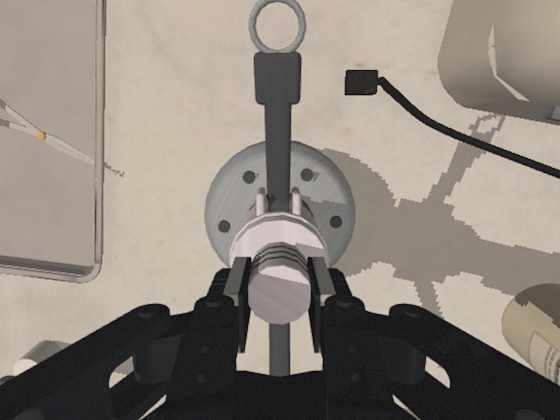

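It is stopped hard at TCP z = 0.1168, exactly the predicted fully-home height, at about 16 N on the gauge with the grip unchanged in view. Relax, open, and rise.

>>> {"fn": "jog_arm", "kwargs": {
  "travel": [
    [0,0,0.0008],
    [0,0,0.0007],
    [0,0,0]
  ],
  "dr": [
    [0,0,0],
    [0,0,0],
    [0,0,0]
  ]
}}

```text
time_s: 11.57
position: [0.5201, -0.0048, 0.1168]
tool_rot: [[-0.244, 0.97, 0.001], [0.97, 0.244, -0.0], [-0.0, 0.001, -1.0]]
ft_force: [-1.2, -0.2, 6.2]
grip_width: 0.024
```

>>> {"fn": "jog_arm", "kwargs": {
  "travel": [
    [0,0,0],
    [0,0,0],
    [0,0,0],
    [0,0,0],
    [0,0,0.005],
    [0,0,0.01],
    [0,0,0.02],
    [0,0,0.025],
    [0,0,0.02],
    [0,0,0.01],
    [0,0,0],
    [0,0,0]
  ],
  "dr": [
    [0,0,0],
    [0,0,0],
    [0,0,0],
    [0,0,0],
    [0,0,0],
    [0,0,0],
    [0,0,0],
    [0,0,0],
    [0,0,0],
    [0,0,0],
    [0,0,0],
    [0,0,0]
  ],
  "jaw": 0.05
}}

```text
time_s: 12.57
position: [0.5198, -0.0048, 0.2064]
tool_rot: [[-0.244, 0.97, 0.001], [0.97, 0.244, -0.0], [-0.0, 0.001, -1.0]]
ft_force: [-0.3, 0.6, -0.3]
grip_width: 0.0498
```

Run:
```python
from h import *
np.set_printoptions(precision=4,suppress=True)
sc=snap('scene','s9.png');im=snap('wrist','w9.png')
s=observe();print(s['time_s'],s['position'],s['ft_force'],s['wrist_torque'],s['grip_width'])
crop(sc,228,225,50,'cs9.png')
C=np.array([.520,-.004]);a=np.array([-.243,.97])
for r,z in ((0,.136),(79.4,.1154),(-79.4,.1154)): print(proj(im,[*(C+a*r/1000),z]))
```

```text
12.6667 [ 0.5195 -0.0047  0.2054] [-0.1147 -0.4347  0.1945] [-0.0151  0.0265  0.0399] 0.0501785365691498
[279.5202 228.0267]
[279.5635  96.1651]
[279.4667 322.8687]
```

View pics/cs9.png

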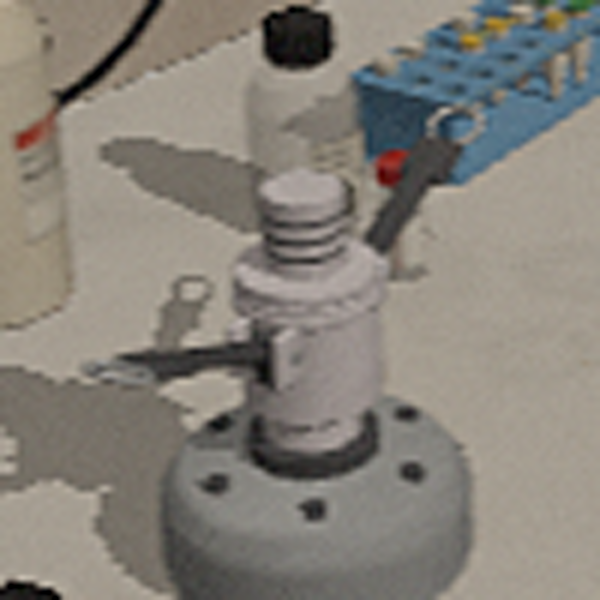

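View pics/w9.png

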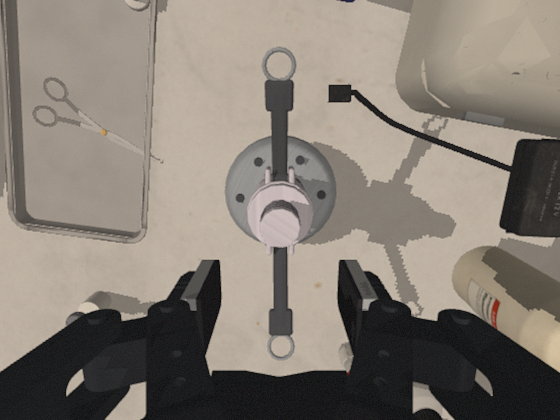

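The coupling stands home. The paddles at (279,95) and (281,321) match the prediction within 2 px. Work out the press path for the arms.

```bash
cat > plan.py <<'E'
import numpy as np
H=np.array([25,90.]);C=np.array([520,-4.]);A=np.array([-.243,.97])
def tcp(e,D=61):
    t=np.clip(-e,0,30);E=np.radians(e);T=np.radians(t)
    P=H+D*np.array([np.cos(E),np.sin(E)])+2.5*np.array([-np.sin(E),np.cos(E)])
    c=11 if e>=0 else (11+22*e/30 if e>-30 else -11)
    u=np.array([np.cos(T),-np.sin(T)]);return P-c*u,t
for e in list(range(30,-51,-5)):
    q,t=tcp(e)
    print(e,'r,z',q.round(1),'tilt',t,'A xyz',(C+A*q[0]).round(1),'B',(C-A*q[0]).round(1))
E
python3 plan.py
```

```text
30 r,z [ 65.6 122.7] tilt 0 A xyz [504.1  59.6] B [535.9 -67.6]
25 r,z [ 68.2 118. ] tilt 0 A xyz [503.4  62.2] B [536.6 -70.2]
20 r,z [ 70.5 113.2] tilt 0 A xyz [502.9  64.4] B [537.1 -72.4]
15 r,z [ 72.3 108.2] tilt 0 A xyz [502.4  66.1] B [537.6 -74.1]
10 r,z [ 73.6 103.1] tilt 0 A xyz [502.1  67.4] B [537.9 -75.4]
5 r,z [74.5 97.8] tilt 0 A xyz [501.9  68.3] B [538.1 -76.3]
0 r,z [75.  92.5] tilt 0 A xyz [501.8  68.8] B [538.2 -76.8]
-5 r,z [78.7 87.8] tilt 5 A xyz [500.9  72.3] B [539.1 -80.3]
-10 r,z [81.9 82.5] tilt 10 A xyz [500.1  75.4] B [539.9 -83.4]
-15 r,z [84.6 76.6] tilt 15 A xyz [499.4  78. ] B [540.6 -86. ]
-20 r,z [86.6 70.2] tilt 20 A xyz [499.  80.] B [541. -88.]
-25 r,z [88.  63.4] tilt 25 A xyz [498.6  81.3] B [541.4 -89.3]
-30 r,z [88.6 56.2] tilt 30 A xyz [498.5  81.9] B [541.5 -89.9]
-35 r,z [85.9 51.6] tilt 30 A xyz [499.1  79.4] B [540.9 -87.4]
-40 r,z [82.9 47.2] tilt 30 A xyz [499.9  76.4] B [540.1 -84.4]
-45 r,z [79.4 43.1] tilt 30 A xyz [500.7  73. ] B [539.3 -81. ]
-50 r,z [75.7 39.4] tilt 30 A xyz [501.6  69.4] B [538.4 -77.4]
```

>>> {"fn": "jog_arm", "kwargs": {
  "travel": [
    [-0.002,0.01,0],
    [-0.004,0.015,0],
    [-0.004,0.017,0],
    [-0.004,0.015,0],
    [-0.002,0.01,0],
    [0,0,-0.015],
    [0,0,-0.02],
    [0,0,-0.02],
    [0,0,-0.015],
    [0,0,-0.005],
    [0,0,0]
  ],
  "dr": [
    [0,0,0],
    [0,0,0],
    [0,0,0],
    [0,0,0],
    [0,0,0],
    [0,0,0],
    [0,0,0],
    [0,0,0],
    [0,0,0],
    [0,0,0],
    [0,0,0]
  ],
  "jaw": 0,
  "newtons": 20
}}

```text
time_s: 13.58
position: [0.5033, 0.0625, 0.1301]
tool_rot: [[-0.244, 0.97, -0.003], [0.97, 0.244, 0.0], [0.001, -0.003, -1.0]]
ft_force: [0.4, 0.2, 0.4]
grip_width: 0.0001
```

Run:
```python
from h import *
np.set_printoptions(precision=4,suppress=True)
sc=snap('scene','s10.png');im=snap('wrist','w10.png')
s=observe();print(s['time_s'],s['position'],s['ft_force'],s['wrist_torque'],s['grip_width'])
crop(sc,218,210,60,'cs10.png')
```

```text
13.6833 [0.5042 0.0623 0.1319] [-0.47    0.2197  0.6726] [-0.0213  0.0386 -0.0153] 7.625212134304089e-06
```

View pics/cs10.png

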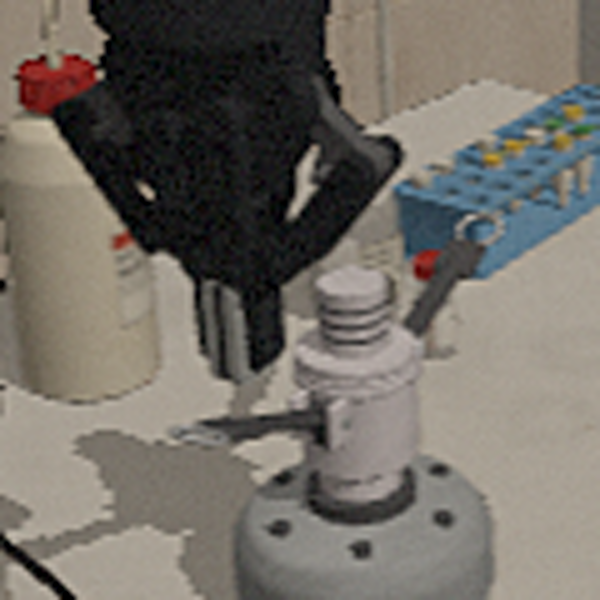

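View pics/w10.png

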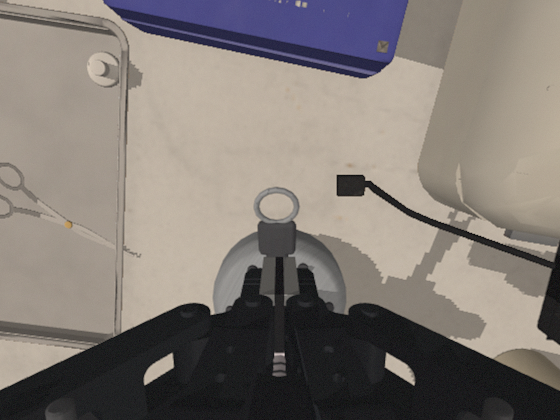

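The closed fingers stand above arm a, just inboard of its ring (paddle visible at (277,238)). Step down to contact.

>>> {"fn": "jog_arm", "kwargs": {
  "travel": [
    [0,0.002,-0.002],
    [0,0.002,-0.002],
    [0,0,-0.002],
    [0,0,-0.002],
    [0,0,-0.0015],
    [0,0,-0.0015],
    [0,0,0]
  ],
  "dr": [
    [0,0,0],
    [0,0,0],
    [0,0,0],
    [0,0,0],
    [0,0,0],
    [0,0,0],
    [0,0,0]
  ]
}}

```text
time_s: 14.27
position: [0.5038, 0.0661, 0.12]
tool_rot: [[-0.243, 0.97, -0.001], [0.97, 0.243, 0.0], [0.0, -0.0, -1.0]]
ft_force: [0.5, -0.1, -0.2]
grip_width: -0.0001
```

>>> {"fn": "jog_arm", "kwargs": {
  "travel": [
    [0,0,-0.0015],
    [0,0,-0.0015],
    [0,0,-0.0015]
  ],
  "dr": [
    [0,0,0],
    [0,0,0],
    [0,0,0]
  ]
}}

```text
time_s: 14.52
position: [0.5039, 0.0662, 0.1157]
tool_rot: [[-0.243, 0.97, 0.0], [0.97, 0.243, 0.0], [-0.0, 0.0, -1.0]]
ft_force: [0.5, 1.1, -0.3]
grip_width: 0.0003
```

>>> {"fn": "jog_arm", "kwargs": {
  "travel": [
    [0,0,-0.0015],
    [0,0,-0.0015],
    [0,0,0]
  ],
  "dr": [
    [0,0,0],
    [0,0,0],
    [0,0,0]
  ]
}}

```text
time_s: 14.77
position: [0.5038, 0.0662, 0.1127]
tool_rot: [[-0.244, 0.97, -0.0], [0.97, 0.244, 0.0], [0.0, -0.0, -1.0]]
ft_force: [0.3, -0.1, 1.4]
grip_width: 0.0003
```

>>> {"fn": "jog_arm", "kwargs": {
  "travel": [
    [0,0,-0.0015],
    [0,0,-0.0015],
    [0,0,0]
  ],
  "dr": [
    [0,0,0],
    [0,0,0],
    [0,0,0]
  ]
}}

```text
time_s: 15.02
position: [0.5041, 0.0663, 0.1099]
tool_rot: [[-0.243, 0.97, 0.001], [0.97, 0.243, 0.0], [0.0, 0.001, -1.0]]
ft_force: [-0.1, 1.4, 3.4]
grip_width: 0.0001
```

Run:
```python
from h import *
np.set_printoptions(precision=4,suppress=True)
sc=snap('scene','s11.png');im=snap('wrist','w11.png')
s=observe();print(s['time_s'],s['position'],s['ft_force'],s['wrist_torque'],s['grip_width'])
crop(sc,215,215,50,'cs11.png')
```

```text
15.1167 [0.5041 0.0663 0.11  ] [-0.4541  1.9684  4.6406] [0.2912 0.0335 0.0304] 0.00018399276012135083
```

View pics/cs11.png

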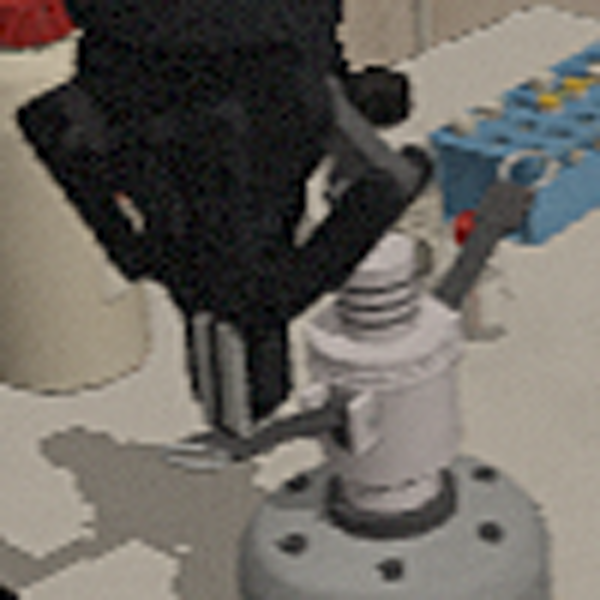

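View pics/w11.png

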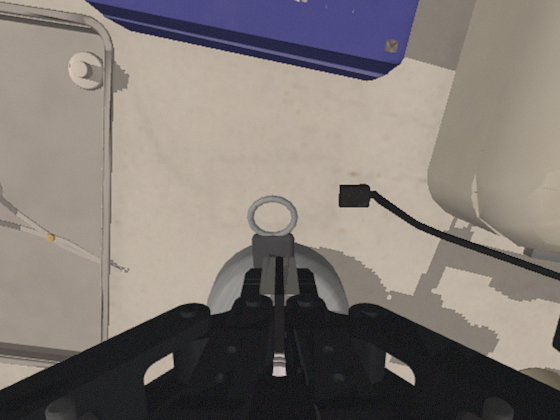

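Contact on arm a; it matches the planned path near 17°, with about 5 N. Push on down.

>>> {"fn": "jog_arm", "kwargs": {
  "travel": [
    [0,0.0003,-0.0017],
    [0,0.0003,-0.0017],
    [0,0.0003,-0.0017],
    [0,0.0003,-0.0017],
    [0,0.0003,-0.0017],
    [0,0.0003,-0.0017],
    [0,0.0003,-0.0017],
    [0,0.0003,-0.0017],
    [0,0.0003,-0.0017],
    [0,0.0003,-0.0017]
  ],
  "dr": [
    [0,0,0],
    [0,0,0],
    [0,0,0],
    [0,0,0],
    [0,0,0],
    [0,0,0],
    [0,0,0],
    [0,0,0],
    [0,0,0],
    [0,0,0]
  ]
}}

```text
time_s: 15.95
position: [0.5038, 0.0694, 0.0929]
tool_rot: [[-0.244, 0.97, 0.0], [0.97, 0.244, 0.0], [0.0, 0.0, -1.0]]
ft_force: [-1.3, 1.8, 5.5]
grip_width: 0.0002
```

Run:
```python
from h import *
np.set_printoptions(precision=4,suppress=True)
sc=snap('scene','s12.png');im=snap('wrist','w12.png')
s=observe();print(s['time_s'],s['position'],s['ft_force'],s['wrist_torque'],s['grip_width'])
crop(sc,215,215,50,'cs12.png')
```

```text
16.05 [0.5037 0.0694 0.0927] [-2.1864  1.5351  3.3365] [0.3885 0.1732 0.0099] 5.224105550596386e-05
```

View pics/cs12.png

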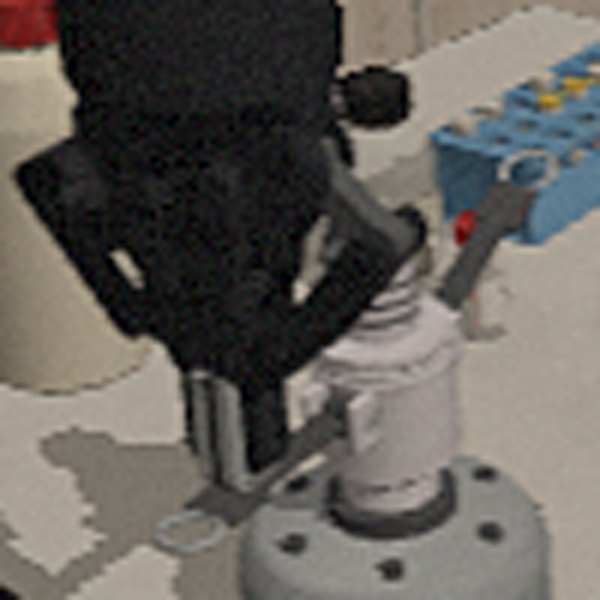

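>>> {"fn": "jog_arm", "kwargs": {
  "travel": [
    [-0.0003,0.001,-0.0017],
    [-0.0003,0.001,-0.0017],
    [-0.0003,0.001,-0.0017],
    [-0.0003,0.001,-0.0017],
    [-0.0003,0.001,-0.0017],
    [-0.0003,0.001,-0.0017],
    [-0.0003,0.0008,-0.002],
    [-0.0003,0.0008,-0.002],
    [-0.0003,0.0008,-0.002],
    [-0.0003,0.0008,-0.002],
    [-0.0003,0.0008,-0.002],
    [-0.0003,0.0008,-0.002]
  ],
  "dr": [
    [-0.028,-0.007,0],
    [-0.028,-0.007,0],
    [-0.028,-0.007,0],
    [-0.028,-0.007,0],
    [-0.028,-0.007,0],
    [-0.028,-0.007,0],
    [-0.028,-0.007,0],
    [-0.028,-0.007,0],
    [-0.028,-0.007,0],
    [-0.028,-0.007,0],
    [-0.028,-0.007,0],
    [-0.028,-0.007,0]
  ]
}}

```text
time_s: 17.05
position: [0.501, 0.0796, 0.0711]
tool_rot: [[-0.229, 0.97, 0.084], [0.911, 0.244, -0.331], [-0.342, 0.001, -0.94]]
ft_force: [0.6, -0.9, 5.1]
grip_width: -0.0002
```

Run:
```python
from h import *
np.set_printoptions(precision=4,suppress=True)
sc=snap('scene','s13.png');im=snap('wrist','w13.png')
s=observe();print(s['time_s'],s['position'],s['ft_force'],s['tool_rot'],s['q'])
crop(sc,215,225,60,'cs13.png')
```

```text
17.15 [0.5004 0.0802 0.0705] [ 0.2032 -0.9645  2.998 ] [[-0.2304  0.9696  0.083 ]
 [ 0.9116  0.2449 -0.3302]
 [-0.3404 -0.0004 -0.9403]] [  5.6273  29.4532  95.4358 -24.3929  54.62     5.629 ]
```

View pics/cs13.png

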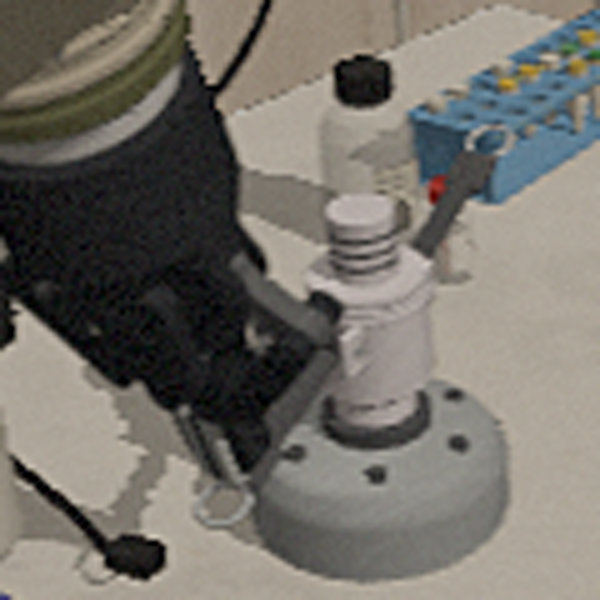

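View pics/w13.png

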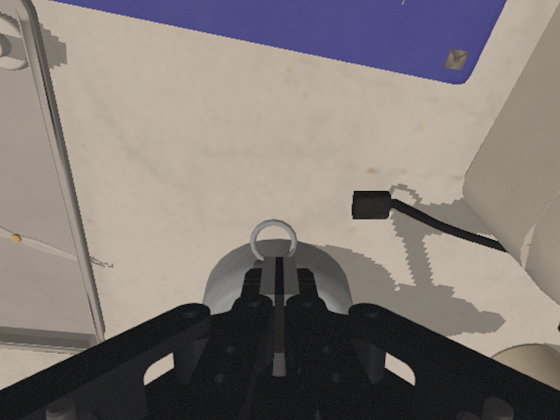

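The arm follows at about -20° with about 5 N. Continue.

>>> {"fn": "jog_arm", "kwargs": {
  "travel": [
    [-0.0001,0.0003,-0.0023],
    [-0.0001,0.0003,-0.0023],
    [-0.0001,0.0003,-0.0023],
    [-0.0001,0.0003,-0.0023],
    [-0.0001,0.0003,-0.0023],
    [-0.0001,0.0003,-0.0023]
  ],
  "dr": [
    [-0.028,-0.007,0],
    [-0.028,-0.007,0],
    [-0.028,-0.007,0],
    [-0.028,-0.007,0],
    [-0.028,-0.007,0],
    [-0.028,-0.007,0]
  ]
}}

```text
time_s: 17.65
position: [0.5001, 0.0814, 0.0572]
tool_rot: [[-0.211, 0.97, 0.121], [0.841, 0.243, -0.483], [-0.498, 0.0, -0.867]]
ft_force: [-0.2, -1.0, 5.9]
grip_width: 0.0001
```

>>> {"fn": "jog_arm", "kwargs": {
  "travel": [
    [0.0002,-0.0009,-0.0015],
    [0.0002,-0.0009,-0.0015],
    [0.0002,-0.0009,-0.0015],
    [0.0003,-0.001,-0.0015],
    [0.0003,-0.001,-0.0015],
    [0.0003,-0.001,-0.0015]
  ],
  "dr": [
    [0,0,0],
    [0,0,0],
    [0,0,0],
    [0,0,0],
    [0,0,0],
    [0,0,0]
  ]
}}

```text
time_s: 18.15
position: [0.5012, 0.0761, 0.0476]
tool_rot: [[-0.211, 0.97, 0.12], [0.842, 0.243, -0.481], [-0.496, -0.0, -0.869]]
ft_force: [-0.3, 4.7, 2.2]
grip_width: 0.0001
```

Run:
```python
from h import *
np.set_printoptions(precision=4,suppress=True)
sc=snap('scene','s14.png')
s=observe();print(s['time_s'],s['position'],s['ft_force'],s['q'])
crop(sc,215,225,60,'cs14.png')
```

```text
18.2 [0.5011 0.0759 0.0474] [-0.1767  4.0553  0.8821] [  9.7213  33.6405  96.8884 -37.858   53.6744  19.7237]
```

View pics/cs14.png

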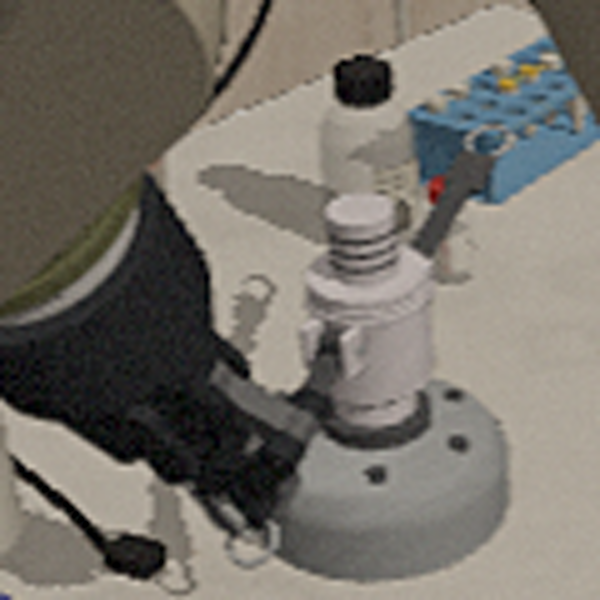

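>>> {"fn": "jog_arm", "kwargs": {
  "travel": [
    [0.0002,-0.0007,-0.0009],
    [0.0002,-0.0007,-0.0009],
    [0.0002,-0.0007,-0.0009],
    [0.0002,-0.0007,-0.0009]
  ],
  "dr": [
    [0,0,0],
    [0,0,0],
    [0,0,0],
    [0,0,0]
  ]
}}

```text
time_s: 18.53
position: [0.5019, 0.0733, 0.0441]
tool_rot: [[-0.212, 0.97, 0.12], [0.842, 0.243, -0.481], [-0.496, -0.001, -0.868]]
ft_force: [-0.1, 4.7, 1.7]
grip_width: -0.0003
```

>>> {"fn": "jog_arm", "kwargs": {
  "travel": [
    [0.0002,-0.0007,-0.0008],
    [0.0002,-0.0007,-0.0008]
  ],
  "dr": [
    [0,0,0],
    [0,0,0]
  ]
}}

```text
time_s: 18.7
position: [0.5023, 0.0718, 0.0425]
tool_rot: [[-0.212, 0.97, 0.12], [0.842, 0.243, -0.481], [-0.496, -0.001, -0.868]]
ft_force: [-1.2, 5.7, 2.1]
grip_width: -0.0004
```

>>> {"fn": "jog_arm", "kwargs": {
  "travel": [
    [0.0001,-0.0005,-0.0005],
    [0.0001,-0.0005,-0.0005]
  ],
  "dr": [
    [0,0,0],
    [0,0,0]
  ]
}}

```text
time_s: 18.87
position: [0.5025, 0.0709, 0.0415]
tool_rot: [[-0.212, 0.97, 0.12], [0.842, 0.243, -0.481], [-0.496, -0.001, -0.868]]
ft_force: [-1.2, 5.8, 1.6]
grip_width: -0.0005
```

>>> {"fn": "jog_arm", "kwargs": {
  "travel": [
    [0.0001,-0.0005,-0.0005],
    [0.0001,-0.0005,-0.0005]
  ],
  "dr": [
    [0,0,0],
    [0,0,0]
  ]
}}

```text
time_s: 19.03
position: [0.5027, 0.0699, 0.0405]
tool_rot: [[-0.212, 0.97, 0.12], [0.842, 0.243, -0.481], [-0.496, -0.001, -0.868]]
ft_force: [-0.1, 4.7, 2.1]
grip_width: -0.0004
```

>>> {"fn": "jog_arm", "kwargs": {
  "travel": [
    [0.0001,-0.0005,-0.0004]
  ],
  "dr": [
    [0,0,0]
  ]
}}

```text
time_s: 19.12
position: [0.5028, 0.0695, 0.04]
tool_rot: [[-0.212, 0.97, 0.12], [0.842, 0.243, -0.481], [-0.496, -0.001, -0.868]]
ft_force: [-0.9, 5.0, 1.5]
grip_width: 0.0005
```

>>> {"fn": "jog_arm", "kwargs": {
  "travel": [
    [0.0001,-0.0004,-0.0004]
  ],
  "dr": [
    [0,0,0]
  ]
}}

```text
time_s: 19.2
position: [0.5029, 0.0691, 0.0396]
tool_rot: [[-0.212, 0.97, 0.12], [0.842, 0.243, -0.481], [-0.496, -0.001, -0.868]]
ft_force: [-0.6, 5.4, 1.8]
grip_width: -0.0002
```

>>> {"fn": "jog_arm", "kwargs": {
  "travel": [
    [0.0001,-0.0004,-0.0003],
    [0,0,0]
  ],
  "dr": [
    [0,0,0],
    [0,0,0]
  ]
}}

```text
time_s: 19.37
position: [0.503, 0.0687, 0.0393]
tool_rot: [[-0.212, 0.97, 0.12], [0.842, 0.243, -0.481], [-0.496, -0.001, -0.868]]
ft_force: [-0.5, 5.0, 0.9]
grip_width: 0.0005
```

>>> {"fn": "jog_arm", "kwargs": {
  "travel": [
    [0.0001,-0.0004,-0.0003],
    [0,0,0]
  ],
  "dr": [
    [0,0,0],
    [0,0,0]
  ]
}}

```text
time_s: 19.53
position: [0.5031, 0.0683, 0.039]
tool_rot: [[-0.212, 0.97, 0.12], [0.842, 0.243, -0.481], [-0.496, -0.001, -0.868]]
ft_force: [-0.5, 6.4, 0.5]
grip_width: -0.0
```

>>> {"fn": "jog_arm", "kwargs": {
  "travel": [
    [0.0001,-0.0004,-0.0003],
    [0,0,0]
  ],
  "dr": [
    [0,0,0],
    [0,0,0]
  ]
}}

```text
time_s: 19.7
position: [0.5032, 0.0679, 0.0387]
tool_rot: [[-0.212, 0.97, 0.12], [0.842, 0.243, -0.481], [-0.496, -0.001, -0.868]]
ft_force: [-0.5, 6.4, 0.3]
grip_width: 0.0
```

>>> {"fn": "jog_arm", "kwargs": {
  "travel": [
    [0.0001,-0.0004,-0.0003],
    [0.0001,-0.0004,-0.0003],
    [0,0,0]
  ],
  "dr": [
    [0,0,0],
    [0,0,0],
    [0,0,0]
  ]
}}

```text
time_s: 19.95
position: [0.5034, 0.0671, 0.038]
tool_rot: [[-0.212, 0.97, 0.12], [0.842, 0.243, -0.481], [-0.496, -0.001, -0.868]]
ft_force: [0.2, 6.1, -0.0]
grip_width: -0.0003
```

>>> {"fn": "jog_arm", "kwargs": {
  "travel": [
    [0.0001,-0.0004,-0.0003],
    [0.0001,-0.0004,-0.0003],
    [0,0,0]
  ],
  "dr": [
    [0,0,0],
    [0,0,0],
    [0,0,0]
  ]
}}

```text
time_s: 20.2
position: [0.5036, 0.0663, 0.0374]
tool_rot: [[-0.212, 0.97, 0.12], [0.842, 0.243, -0.481], [-0.496, -0.001, -0.868]]
ft_force: [0.7, 5.8, 0.7]
grip_width: -0.0003
```

Run:
```python
from h import *
np.set_printoptions(precision=4,suppress=True)
sc=snap('scene','s15.png')
s=observe();print(s['time_s'],s['position'],s['ft_force'],s['wrist_torque'])
crop(sc,215,225,60,'cs15.png')
```

```text
20.25 [0.5036 0.0663 0.0374] [-0.1532  6.2732  0.8829] [0.9914 0.0897 0.1029]
```

View pics/cs15.png

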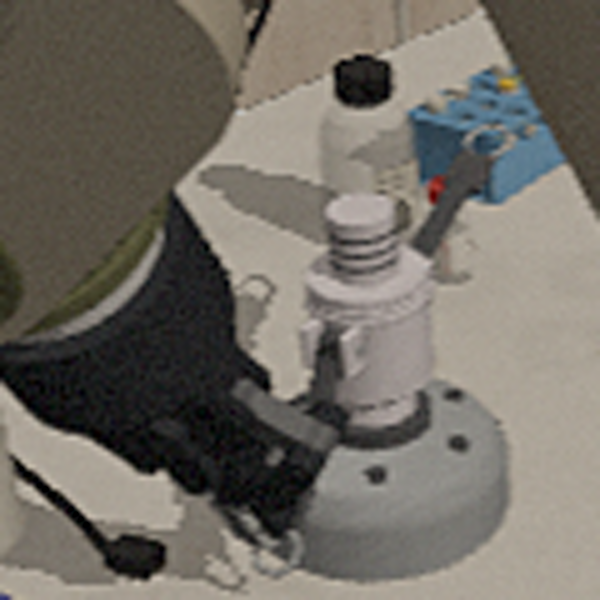

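>>> {"fn": "jog_arm", "kwargs": {
  "travel": [
    [0.0001,-0.0004,-0.0003],
    [0.0001,-0.0004,-0.0003],
    [0,0,0]
  ],
  "dr": [
    [0,0,0],
    [0,0,0],
    [0,0,0]
  ]
}}

```text
time_s: 20.5
position: [0.5038, 0.0655, 0.0368]
tool_rot: [[-0.212, 0.97, 0.12], [0.842, 0.243, -0.481], [-0.496, -0.001, -0.868]]
ft_force: [0.2, 5.9, 0.3]
grip_width: 0.0001
```

>>> {"fn": "jog_arm", "kwargs": {
  "travel": [
    [0.0001,-0.0004,-0.0003],
    [0.0001,-0.0004,-0.0003],
    [0,0,0]
  ],
  "dr": [
    [0,0,0],
    [0,0,0],
    [0,0,0]
  ]
}}

```text
time_s: 20.75
position: [0.5039, 0.065, 0.0363]
tool_rot: [[-0.212, 0.97, 0.12], [0.842, 0.243, -0.481], [-0.495, -0.0, -0.869]]
ft_force: [-1.7, 8.8, 2.8]
grip_width: 0.0001
```

>>> {"fn": "jog_arm", "kwargs": {
  "travel": [
    [0.0001,-0.0004,-0.0003],
    [0.0001,-0.0004,-0.0003],
    [0,0,0]
  ],
  "dr": [
    [0,0,0],
    [0,0,0],
    [0,0,0]
  ]
}}

```text
time_s: 21.0
position: [0.5041, 0.0646, 0.0358]
tool_rot: [[-0.212, 0.97, 0.121], [0.843, 0.244, -0.48], [-0.495, 0.0, -0.869]]
ft_force: [-2.9, 12.2, 3.8]
grip_width: 0.0002
```

The arm has met its stop: force rose from 6 to 13 N while motion ceased. Back off along the tool axis, then up, and look.

>>> {"fn": "jog_arm", "kwargs": {
  "travel": [
    [-0.0003,0.0015,0.0015],
    [-0.001,0.004,0.006],
    [-0.0015,0.006,0.012],
    [-0.002,0.008,0.016],
    [-0.002,0.008,0.016],
    [-0.001,0.004,0.02],
    [0,0,0.03],
    [0,0,0.03],
    [0,0,0.02],
    [0,0,0.01],
    [0,0,0]
  ],
  "dr": [
    [0,0,0],
    [0,0,0],
    [0,0,0],
    [0,0,0],
    [0,0,0],
    [0.065,0.016,0],
    [0.09,0.0225,0],
    [0.11,0.028,0],
    [0.11,0.028,0],
    [0.09,0.0225,0],
    [0.039,0.01,0]
  ]
}}

```text
time_s: 21.92
position: [0.4977, 0.094, 0.2008]
tool_rot: [[-0.242, 0.97, 0.004], [0.97, 0.242, 0.004], [0.003, 0.005, -1.0]]
ft_force: [0.0, -0.2, -0.5]
grip_width: 0.0003
```

Run:
```python
from h import *
np.set_printoptions(precision=4,suppress=True)
sc=snap('scene','s16.png');im=snap('wrist','w16.png')
s=observe();print(s['time_s'],s['position'],s['ft_force'],s['tool_rot'],s['q'])
crop(sc,225,230,60,'cs16.png')
```

```text
22.0167 [0.4966 0.0938 0.1981] [0.4743 1.0625 0.0774] [[-0.2412  0.9705 -0.0006]
 [ 0.9705  0.2412 -0.0001]
 [ 0.0001 -0.0006 -1.    ]] [ -2.7421  18.9978  84.5628  -0.0068  76.4753 -16.6997]
```

View pics/cs16.png

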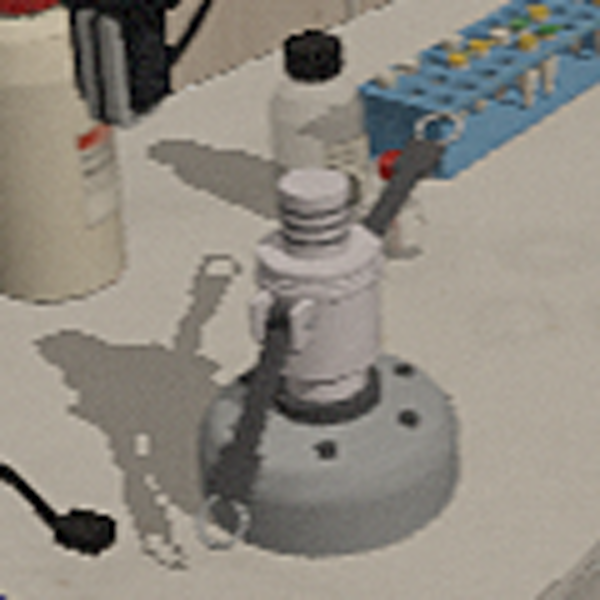

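View pics/w16.png

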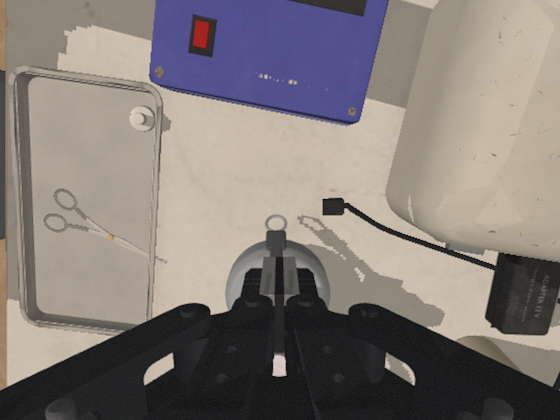

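Arm a is down (paddle at scene (212,266)). Move across to arm b.

>>> {"fn": "jog_arm", "kwargs": {
  "travel": [
    [0.003,-0.012,0],
    [0.006,-0.025,0],
    [0.008,-0.032,0],
    [0.008,-0.032,0],
    [0.008,-0.032,0],
    [0.005,-0.022,0],
    [0.002,-0.01,0],
    [0,0,-0.02],
    [0,0,-0.025],
    [0,0,-0.018],
    [0,0,-0.007],
    [0,0,0],
    [0,0,0]
  ],
  "dr": [
    [0,0,0],
    [0,0,0],
    [0,0,0],
    [0,0,0],
    [0,0,0],
    [0,0,0],
    [0,0,0],
    [0,0,0],
    [0,0,0],
    [0,0,0],
    [0,0,0],
    [0,0,0],
    [0,0,0]
  ]
}}

```text
time_s: 23.1
position: [0.5367, -0.0694, 0.1279]
tool_rot: [[-0.244, 0.97, -0.001], [0.97, 0.244, -0.0], [-0.0, -0.001, -1.0]]
ft_force: [-0.3, -1.4, -0.1]
grip_width: 0.0002
```

Run:
```python
from h import *
np.set_printoptions(precision=4,suppress=True)
sc=snap('scene','s17.png');im=snap('wrist','w17.png')
s=observe();print(s['time_s'],s['position'],s['ft_force'],s['q'])
crop(sc,240,220,60,'cs17.png')
for e in(-45,-50,-55):
    E=np.radians(e);r=.025+.06*np.cos(E);print(e,proj(sc,[.520-.243*r,-.004+.97*r,.09+.06*np.sin(E)]))
print(ray(im,280,210)[0])
```

```text
23.2 [ 0.537  -0.0697  0.1286] [ 0.1599 -0.127   0.1136] [-19.9068  26.5254  85.006   -0.0359  68.4027 -34.0276]
-45 [209.6372 263.0258]
-50 [210.9919 263.5517]
-55 [212.4067 263.8323]
[ 0.5214 -0.006   0.2705]
```

View pics/cs17.png

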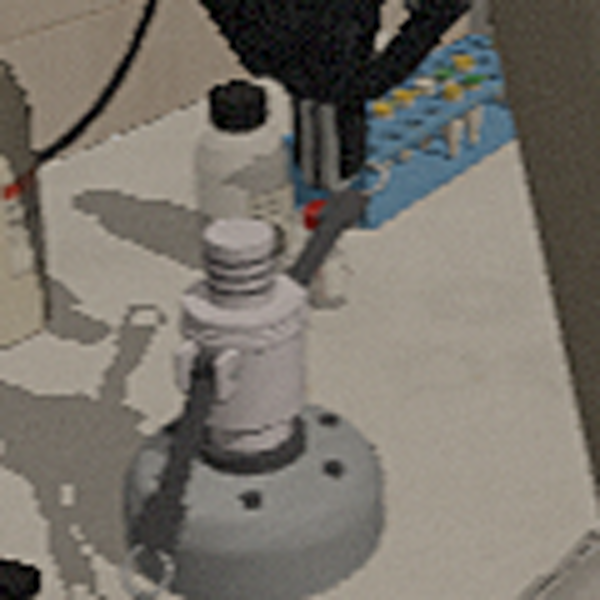

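View pics/w17.png

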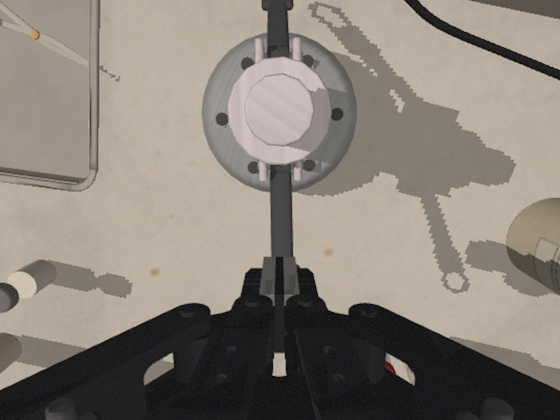

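Fingers are above arm b, and arm a's paddle agrees with the model at -50° within 2–3 px. Repeat the mirrored path.

>>> {"fn": "jog_arm", "kwargs": {
  "travel": [
    [0.0005,-0.002,-0.002],
    [0.0005,-0.002,-0.002],
    [0,0,-0.002],
    [0,0,-0.002],
    [0,0,-0.002],
    [0,0,-0.002],
    [0,0,-0.0015],
    [0,0,-0.0015],
    [0,0,-0.0015],
    [0,0,-0.0015]
  ],
  "dr": [
    [0,0,0],
    [0,0,0],
    [0,0,0],
    [0,0,0],
    [0,0,0],
    [0,0,0],
    [0,0,0],
    [0,0,0],
    [0,0,0],
    [0,0,0]
  ]
}}

```text
time_s: 24.03
position: [0.5381, -0.0741, 0.1099]
tool_rot: [[-0.244, 0.97, 0.001], [0.97, 0.244, -0.001], [-0.001, 0.001, -1.0]]
ft_force: [-0.5, -1.7, 6.4]
grip_width: -0.0001
```

>>> {"fn": "jog_arm", "kwargs": {
  "travel": [
    [0,-0.0003,-0.0017],
    [0,-0.0003,-0.0017],
    [0,-0.0003,-0.0017],
    [0,-0.0003,-0.0017]
  ],
  "dr": [
    [0,0,0],
    [0,0,0],
    [0,0,0],
    [0,0,0]
  ]
}}

```text
time_s: 24.37
position: [0.5383, -0.0756, 0.1034]
tool_rot: [[-0.244, 0.97, 0.002], [0.97, 0.244, -0.002], [-0.002, 0.001, -1.0]]
ft_force: [0.7, -2.7, 6.5]
grip_width: 0.0002
```

>>> {"fn": "jog_arm", "kwargs": {
  "travel": [
    [0,-0.0003,-0.0017],
    [0,-0.0003,-0.0017],
    [0,-0.0003,-0.0017],
    [0,-0.0003,-0.0017],
    [0,-0.0003,-0.0017],
    [0,-0.0003,-0.0017]
  ],
  "dr": [
    [0,0,0],
    [0,0,0],
    [0,0,0],
    [0,0,0],
    [0,0,0],
    [0,0,0]
  ]
}}

```text
time_s: 24.87
position: [0.5384, -0.0773, 0.0932]
tool_rot: [[-0.244, 0.97, 0.002], [0.97, 0.244, -0.002], [-0.002, 0.001, -1.0]]
ft_force: [1.6, -1.6, 5.7]
grip_width: 0.0001
```

>>> {"fn": "jog_arm", "kwargs": {
  "travel": [
    [0.0003,-0.001,-0.0017],
    [0.0003,-0.001,-0.0017],
    [0.0003,-0.001,-0.0017],
    [0.0003,-0.001,-0.0017],
    [0.0003,-0.001,-0.0017],
    [0.0003,-0.001,-0.0017]
  ],
  "dr": [
    [0.028,0.007,0],
    [0.028,0.007,0],
    [0.028,0.007,0],
    [0.028,0.007,0],
    [0.028,0.007,0],
    [0.028,0.007,0]
  ]
}}

```text
time_s: 25.37
position: [0.5394, -0.0822, 0.0826]
tool_rot: [[-0.24, 0.97, -0.043], [0.955, 0.244, 0.169], [0.175, 0.0, -0.985]]
ft_force: [-0.4, 1.8, 5.9]
grip_width: -0.0002
```

Run:
```python
from h import *
np.set_printoptions(precision=4,suppress=True)
sc=snap('scene','s18.png');im=snap('wrist','w18.png')
s=observe();print(s['time_s'],s['position'],s['ft_force'],s['q'])
crop(sc,245,225,60,'cs18.png')
```

```text
25.4667 [ 0.5395 -0.083   0.0822] [-0.2918  0.0814  4.0856] [-24.9328  32.0644  84.6021   8.2379  69.8712 -42.2688]
```

View pics/cs18.png

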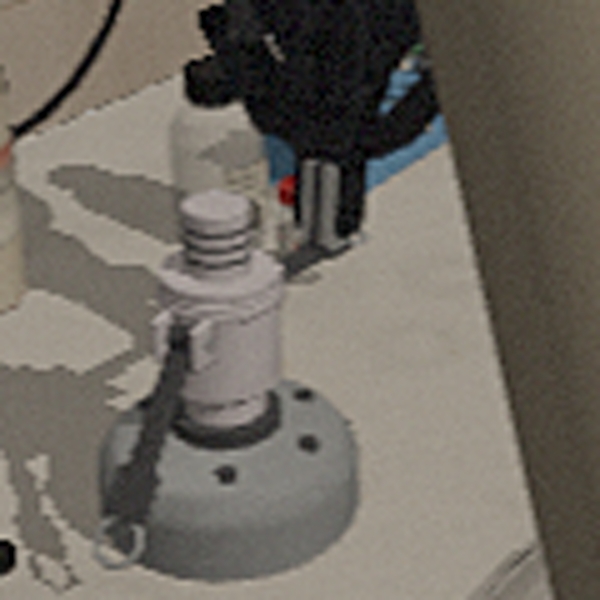

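View pics/w18.png

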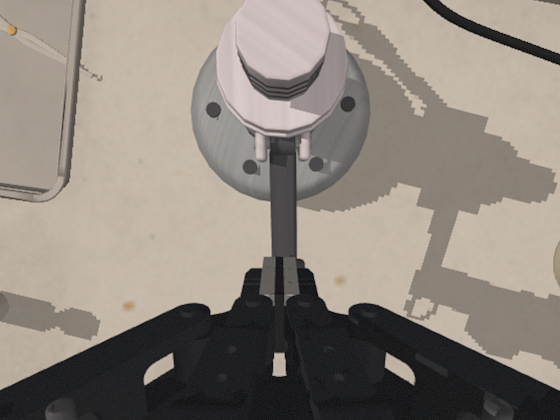

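Arm b is following (near -10°, 4–6 N). Continue.

>>> {"fn": "jog_arm", "kwargs": {
  "travel": [
    [0.0003,-0.0008,-0.002],
    [0.0003,-0.0008,-0.002],
    [0.0003,-0.0008,-0.002],
    [0.0003,-0.0008,-0.002],
    [0.0003,-0.0008,-0.002],
    [0.0003,-0.0008,-0.002]
  ],
  "dr": [
    [0.028,0.007,0],
    [0.028,0.007,0],
    [0.028,0.007,0],
    [0.028,0.007,0],
    [0.028,0.007,0],
    [0.028,0.007,0]
  ]
}}

```text
time_s: 25.97
position: [0.5411, -0.0871, 0.0705]
tool_rot: [[-0.23, 0.97, -0.083], [0.912, 0.244, 0.33], [0.341, -0.0, -0.94]]
ft_force: [-1.0, 1.0, 5.9]
grip_width: 0.0001
```

>>> {"fn": "jog_arm", "kwargs": {
  "travel": [
    [0.0001,-0.0003,-0.0023],
    [0.0001,-0.0003,-0.0023],
    [0.0001,-0.0003,-0.0023],
    [0.0001,-0.0003,-0.0023],
    [0.0001,-0.0003,-0.0023],
    [0.0001,-0.0003,-0.0023]
  ],
  "dr": [
    [0.028,0.007,0],
    [0.028,0.007,0],
    [0.028,0.007,0],
    [0.028,0.007,0],
    [0.028,0.007,0],
    [0.028,0.007,0]
  ]
}}

```text
time_s: 26.47
position: [0.5418, -0.089, 0.0567]
tool_rot: [[-0.212, 0.97, -0.121], [0.841, 0.244, 0.482], [0.498, 0.0, -0.867]]
ft_force: [-0.7, -0.4, 4.7]
grip_width: 0.0002
```

>>> {"fn": "jog_arm", "kwargs": {
  "travel": [
    [-0.0002,0.0009,-0.0015],
    [-0.0002,0.0009,-0.0015],
    [-0.0002,0.0009,-0.0015],
    [-0.0003,0.001,-0.0015],
    [-0.0003,0.001,-0.0015],
    [-0.0003,0.001,-0.0015]
  ],
  "dr": [
    [0,0,0],
    [0,0,0],
    [0,0,0],
    [0,0,0],
    [0,0,0],
    [0,0,0]
  ]
}}

```text
time_s: 26.97
position: [0.5404, -0.084, 0.0473]
tool_rot: [[-0.212, 0.97, -0.12], [0.843, 0.244, 0.48], [0.495, 0.0, -0.869]]
ft_force: [1.7, -5.0, 3.0]
grip_width: -0.0001
```

Run:
```python
from h import *
np.set_printoptions(precision=4,suppress=True)
sc=snap('scene','s19.png');im=snap('wrist','w19.png')
s=observe();print(s['time_s'],s['position'],s['ft_force'],s['q'])
```

```text
27.0667 [ 0.5403 -0.0838  0.0472] [ 0.7111 -4.5821  0.7904] [-31.096   40.3914  80.4424  20.6343  81.7604 -52.3245]
```

View pics/w19.png

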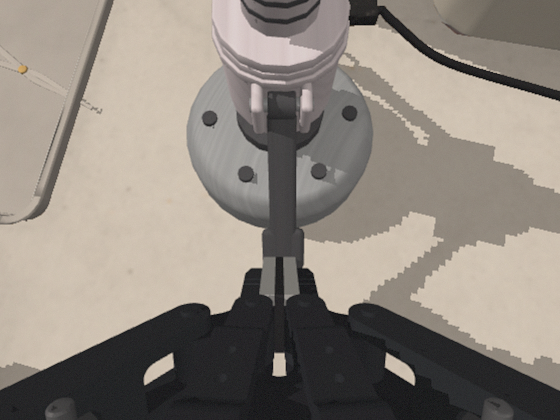

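>>> {"fn": "jog_arm", "kwargs": {
  "travel": [
    [-0.0002,0.0007,-0.0009],
    [-0.0002,0.0007,-0.0009],
    [-0.0002,0.0007,-0.0009],
    [-0.0002,0.0007,-0.0009],
    [-0.0002,0.0007,-0.0008],
    [-0.0002,0.0007,-0.0008]
  ],
  "dr": [
    [0,0,0],
    [0,0,0],
    [0,0,0],
    [0,0,0],
    [0,0,0],
    [0,0,0]
  ]
}}

```text
time_s: 27.57
position: [0.5392, -0.0797, 0.0422]
tool_rot: [[-0.212, 0.97, -0.121], [0.842, 0.244, 0.48], [0.495, 0.0, -0.869]]
ft_force: [1.6, -5.2, 2.0]
grip_width: -0.0
```

>>> {"fn": "jog_arm", "kwargs": {
  "travel": [
    [-0.0001,0.0005,-0.0005],
    [-0.0001,0.0005,-0.0005],
    [-0.0001,0.0005,-0.0005],
    [-0.0001,0.0005,-0.0005]
  ],
  "dr": [
    [0,0,0],
    [0,0,0],
    [0,0,0],
    [0,0,0]
  ]
}}

```text
time_s: 27.9
position: [0.5388, -0.0778, 0.0402]
tool_rot: [[-0.212, 0.97, -0.121], [0.842, 0.244, 0.48], [0.495, 0.0, -0.869]]
ft_force: [1.3, -5.2, 1.9]
grip_width: 0.0001
```

>>> {"fn": "jog_arm", "kwargs": {
  "travel": [
    [-0.0001,0.0004,-0.0003],
    [-0.0001,0.0004,-0.0003],
    [-0.0001,0.0004,-0.0003],
    [0,0,0]
  ],
  "dr": [
    [0,0,0],
    [0,0,0],
    [0,0,0],
    [0,0,0]
  ]
}}

```text
time_s: 28.23
position: [0.5385, -0.0766, 0.0392]
tool_rot: [[-0.212, 0.97, -0.121], [0.843, 0.244, 0.48], [0.495, -0.0, -0.869]]
ft_force: [1.1, -4.9, 0.8]
grip_width: -0.0002
```

>>> {"fn": "jog_arm", "kwargs": {
  "travel": [
    [-0.0001,0.0004,-0.0003],
    [-0.0001,0.0004,-0.0003],
    [-0.0001,0.0004,-0.0003],
    [0,0,0]
  ],
  "dr": [
    [0,0,0],
    [0,0,0],
    [0,0,0],
    [0,0,0]
  ]
}}

```text
time_s: 28.57
position: [0.5382, -0.0754, 0.0383]
tool_rot: [[-0.212, 0.97, -0.121], [0.843, 0.244, 0.48], [0.495, -0.0, -0.869]]
ft_force: [0.5, -5.3, -0.1]
grip_width: -0.0002
```

>>> {"fn": "jog_arm", "kwargs": {
  "travel": [
    [-0.0001,0.0004,-0.0003],
    [-0.0001,0.0004,-0.0003],
    [0,0,0]
  ],
  "dr": [
    [0,0,0],
    [0,0,0],
    [0,0,0]
  ]
}}

```text
time_s: 28.82
position: [0.538, -0.0746, 0.0377]
tool_rot: [[-0.212, 0.97, -0.121], [0.843, 0.244, 0.48], [0.495, -0.0, -0.869]]
ft_force: [0.7, -4.6, -0.1]
grip_width: -0.0001
```

>>> {"fn": "jog_arm", "kwargs": {
  "travel": [
    [-0.0001,0.0004,-0.0003],
    [-0.0001,0.0004,-0.0003],
    [0,0,0]
  ],
  "dr": [
    [0,0,0],
    [0,0,0],
    [0,0,0]
  ]
}}

```text
time_s: 29.07
position: [0.5378, -0.0739, 0.0371]
tool_rot: [[-0.212, 0.97, -0.121], [0.843, 0.244, 0.48], [0.495, 0.0, -0.869]]
ft_force: [1.8, -6.2, 0.4]
grip_width: 0.0002
```

>>> {"fn": "jog_arm", "kwargs": {
  "travel": [
    [-0.0001,0.0004,-0.0003],
    [0,0,0]
  ],
  "dr": [
    [0,0,0],
    [0,0,0]
  ]
}}

```text
time_s: 29.23
position: [0.5379, -0.0738, 0.0369]
tool_rot: [[-0.212, 0.97, -0.12], [0.843, 0.244, 0.48], [0.494, 0.0, -0.869]]
ft_force: [0.8, -6.5, 1.2]
grip_width: -0.0
```

>>> {"fn": "jog_arm", "kwargs": {
  "travel": [
    [-0.0001,0.0004,-0.0003],
    [0,0,0]
  ],
  "dr": [
    [0,0,0],
    [0,0,0]
  ]
}}

```text
time_s: 29.4
position: [0.5379, -0.0736, 0.0368]
tool_rot: [[-0.212, 0.97, -0.12], [0.843, 0.244, 0.479], [0.494, 0.001, -0.869]]
ft_force: [1.6, -8.3, 3.1]
grip_width: -0.0005
```

>>> {"fn": "jog_arm", "kwargs": {
  "travel": [
    [-0.0001,0.0004,-0.0003],
    [0,0,0]
  ],
  "dr": [
    [0,0,0],
    [0,0,0]
  ]
}}

```text
time_s: 29.57
position: [0.5379, -0.0735, 0.0366]
tool_rot: [[-0.212, 0.97, -0.119], [0.843, 0.244, 0.479], [0.494, 0.001, -0.87]]
ft_force: [0.4, -10.1, 3.7]
grip_width: -0.0
```

>>> {"fn": "jog_arm", "kwargs": {
  "travel": [
    [-0.0001,0.0003,-0.0003],
    [0,0,0]
  ],
  "dr": [
    [0,0,0],
    [0,0,0]
  ]
}}

```text
time_s: 29.73
position: [0.538, -0.0733, 0.0364]
tool_rot: [[-0.212, 0.97, -0.119], [0.844, 0.243, 0.479], [0.493, 0.001, -0.87]]
ft_force: [1.1, -10.2, 5.2]
grip_width: 0.0001
```

>>> {"fn": "jog_arm", "kwargs": {
  "travel": [
    [0.0003,-0.0015,0.0015],
    [0.001,-0.004,0.006],
    [0.0015,-0.006,0.012],
    [0.002,-0.008,0.016],
    [0.002,-0.008,0.016],
    [0.001,-0.004,0.02],
    [0,0,0.03],
    [0,0,0.03],
    [0,0,0.02],
    [0,0,0.01],
    [0,0,0]
  ],
  "dr": [
    [0,0,0],
    [0,0,0],
    [0,0,0],
    [0,0,0],
    [0,0,0],
    [-0.065,-0.016,0],
    [-0.09,-0.0225,0],
    [-0.11,-0.028,0],
    [-0.11,-0.028,0],
    [-0.09,-0.0225,0],
    [-0.039,-0.01,0]
  ]
}}

```text
time_s: 30.65
position: [0.5452, -0.1019, 0.2011]
tool_rot: [[-0.246, 0.969, 0.006], [0.969, 0.246, -0.006], [-0.007, 0.004, -1.0]]
ft_force: [-0.2, 0.1, -1.0]
grip_width: -0.0001
```

>>> {"fn": "jog_arm", "kwargs": {
  "travel": [
    [0,0,0.02],
    [0,-0.01,0.02],
    [0,-0.02,0.02],
    [0,-0.02,0.02],
    [0,-0.01,0.01],
    [0,0,0],
    [0,0,0]
  ],
  "dr": [
    [0,0,0],
    [0,0,0],
    [0,0,0],
    [0,0,0],
    [0,0,0],
    [0,0,0],
    [0,0,0]
  ]
}}

```text
time_s: 31.23
position: [0.5446, -0.163, 0.2872]
tool_rot: [[-0.243, 0.97, -0.001], [0.97, 0.243, 0.001], [0.001, -0.001, -1.0]]
ft_force: [-0.5, -0.2, 0.1]
grip_width: -0.0001
```

Run:
```python
from h import *
np.set_printoptions(precision=4,suppress=True)
sc=snap('scene','s20.png');im=snap('wrist','w20.png');tt=snap('top','t20.png')
s=observe();print(s['time_s'],s['position'],s['ft_force'])
crop(sc,230,230,60,'cs20.png')
for sg in(1,-1):
  for e in(-40,-50):
    E=np.radians(e);r=sg*(.025+.06*np.cos(E));X=[.520-.243*r,-.004+.97*r,.09+.06*np.sin(E)];print(sg,e,proj(sc,X),proj(im,X))
```

```text
31.3833 [ 0.5446 -0.1623  0.2864] [-0.7273 -0.4245 -0.9715]
1 -40 [208.3548 262.2539] [295.3868 -67.6318]
1 -50 [210.9919 263.5517] [294.9471 -54.2542]
-1 -40 [247.4363 228.0181] [293.6387  97.0716]
-1 -50 [245.7834 232.6147] [293.4434  89.9539]
```

View pics/cs20.png

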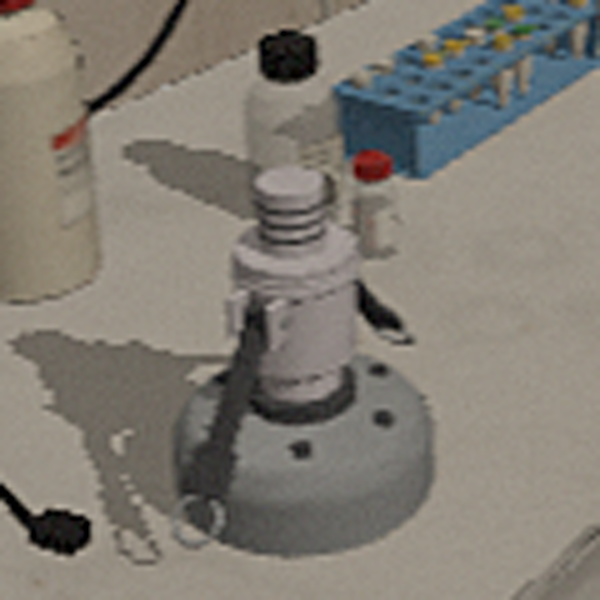

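View pics/w20.png

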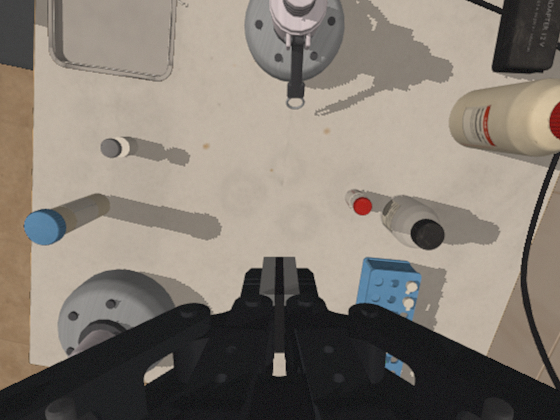

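View pics/t20.png

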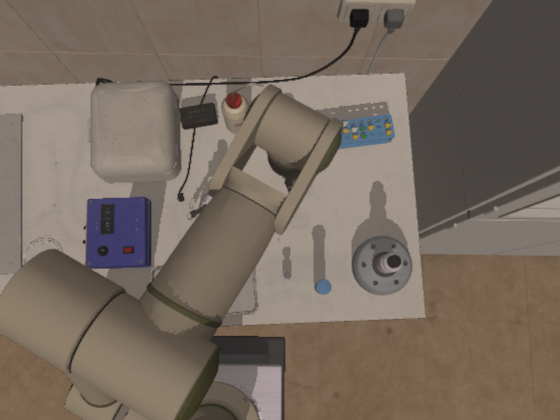

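Both arms are down: in the wrist view paddle b is at (295,88), against a predicted (293,90) at the stop. All the vials, the tube and the bottle stand where they were, and the gripper is clear. Hand in.

```bash
python3 -c "
from rig import *
print(close_job())"
```

```text
the job is handed in; nothing more can be done
None
```

The coupling is home on the 104 mm vessel's fitting with both cam arms down on their stops, and I handed the job in at about 31 s of the 72 s allowed. No verdict came back.

- **Seating:** I took the coupling by its stub and lowered it over the fitting. The seal pushed down at about 11 N. It stopped hard at the height worked out for fully home (TCP z = 0.1168 m, gauge about 16 N), with both arms still raised.
- **Cam arms:** I released the stub and pressed arm a down, then arm b, with closed fingers. Each took about 5–6 N to swing. At the stop the force rose to about 13 N on a and 11.5 N on b, both under the 15 N limit, while motion almost ceased.
- **Last checks:** Paddle b lay within about 2 px of the model at 50° below level, and paddle a within 2–3 px when I checked it after pressing. The coupling looked unmoved, the bottle, tube and vials stood where they were, and the gripper was clear at z = 0.287 m.
- **Disagreements:** The first position readings differed between cameras by up to about 3 mm on the vessel and 5–8 mm on the coupling. Rereading the pictures brought the three readings of the fitting to within 2 mm, and the coupling's within 3 mm for the top and wrist cameras; the scene camera stayed about 7 mm off there. The fingers also met both arms a few millimetres lower than planned, so I found each stop by the force rise.

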